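# Load the heel scouring machine and feed it in

## Task

Get a batch of heels into the scouring machine: first, with the table still empty, push the mushroom stop button down so that it latches; then load every rubber heel from the bench into a pocket of the sliding table, one to a pocket, tipping the straight edge in under the hold-down lip and laying the heel down flat on its seat, with the stop still down. When all are seated, twist the stop button clockwise until it springs back up, then lift the lockout collar on the feed lever and push the lever past the gate, away from you, all the way to its end, and let the collar drop back. Leave the tape roll, the jar and the tin where they are.

Things in the scene. Friction and masses are not known exactly. Their poses are not given: they have to be found in the camera images.
- machine: heel scouring machine, grey, fixed: bed 281 x 386 mm, sliding table in front, brush hood behind (front face at x = 0.085, 165 mm high; motor on top to 265 mm). Origin on the bench under the table's middle with the table out; x away from the robot into the hood, y left, z up; place and yaw (up to 0.10 rad) vary. Four pockets 86 mm apart: see pocket_0 to pocket_3 together
- pocket_0 (a point): leftmost pocket: where the middle of a seated heel lies (4.5 mm above the seat; seat 52 mm above the bench); moves with the table; x into the hood, y left, z up. All pockets are alike: seat 36 mm wide, 8 mm above the table plate, so fingers have room beside a heel. A heel goes in tilted about 10 degrees, straight edge low and foremost, under the lip, and is then laid flat behind the ridge (4 mm play)
- pocket_1 (a point): second pocket from the left, same kind of point. Far end of a pocket: back wall at x = +30.5 mm, hold-down lip (46 mm wide) from there back to x = +18 mm, its underside 13 mm and top 18 mm above the seat, front edge flared up to x = +13 mm, 22 mm above the seat; side cheeks 62 mm apart from x = +20 mm on, 9 mm above the seat, flared in front to x = +14 mm
- pocket_2 (a point): third pocket from the left, same kind of point. Near end of a pocket: a ridge 36 mm wide standing 6 mm above the seat, inner face at x = -30.5 mm, outer face at -36.5 mm; the heel must pass over it tilted and come to lie flat between ridge and back wall
- table (a joint): travel of the sliding table into the hood, 0 (out, loading) to 0.12 m; driven by the lever (0.15 m per rad), cannot move on its own
- lever_pivot (a point): axis of the feed lever at the machine's right side, 42 mm above the bench; the axis runs along the machine's y
- lever (a joint): feed lever: 0 = loading position (leans 0.40 rad from upright towards the robot), 0.80 = fed in (leans 0.40 rad away). With the collar down a gate tooth stops it at 0.08 rad; with the collar lifted 9 mm or more it passes the tooth (0.08 to 0.32 rad). Stays where it is left; takes about 3 N at the collar
- collar_grip (a point): middle of the collar's grip: an aluminium ring 40 mm across and 20 mm high round the lever, 126 mm from the pivot when down; z along the lever (up), y along the machine's y. Above it the lever ends in a black knob 29 mm across, whose top is 40 mm above this point while the collar is down; free at both sides (y)
- collar (a joint): lift of the lockout collar along the lever, 0 (down) to 0.012 m; a spring of 3 to 4.5 N pushes it down
- stop_top (a point): centre of the domed top of the red mushroom stop button on the grey console at the machine's left; moves with it; head 42 mm across, its rim from 3 to 18 mm below this point, to be gripped there; up, this point is 100 mm, the head's underside 82 mm and the bezel (58 mm across) under it 68 mm above the bench
- stop_button (a joint): how far the button is pressed, 0 (up) to 0.010 m; latches when pressed 9 mm or more (about 8 N), then stays about 7.5 mm down until twisted
- stop_head (a joint): twist of the mushroom head, clockwise seen from above, 0 to 0.9 rad, light, creeps slowly back to 0 when let go; with the button latched, a twist of 0.5 rad or more frees it, and it springs up as soon as it is not held down
- pocket_3 (a point): rightmost pocket, same kind of point
- heel_0_mid (a point): middle of a black rubber heel blank (4.5 mm above its underside), D-shaped, 57 mm long, 58 mm wide, 9 mm thick, 60 g; may be absent; all alike, good either way up. z across its thickness; straight edge at x = -28 mm (40 mm wide, bevelled corners), round back at +x; sides nearly parallel (58 to 54 mm apart in y) from x = -23 to +4 mm
- heel_0_breast (a point): middle of the straight edge of heel_0
- heel_1_mid (a point): middle of a black rubber heel blank (4.5 mm above its underside), D-shaped, 57 mm long, 58 mm wide, 9 mm thick, 60 g; may be absent; all alike, good either way up. z across its thickness; straight edge at x = -28 mm (40 mm wide, bevelled corners), round back at +x; sides nearly parallel (58 to 54 mm apart in y) from x = -23 to +4 mm
- heel_1_breast (a point): middle of the straight edge of heel_1
- heel_2_mid (a point): middle of a black rubber heel blank (4.5 mm above its underside), D-shaped, 57 mm long, 58 mm wide, 9 mm thick, 60 g; may be absent; all alike, good either way up. z across its thickness; straight edge at x = -28 mm (40 mm wide, bevelled corners), round back at +x; sides nearly parallel (58 to 54 mm apart in y) from x = -23 to +4 mm
- heel_2_breast (a point): middle of the straight edge of heel_2
- heel_3_mid (a point): middle of a black rubber heel blank (4.5 mm above its underside), D-shaped, 57 mm long, 58 mm wide, 9 mm thick, 60 g; may be absent; all alike, good either way up. z across its thickness; straight edge at x = -28 mm (40 mm wide, bevelled corners), round back at +x; sides nearly parallel (58 to 54 mm apart in y) from x = -23 to +4 mm
- heel_3_breast (a point): middle of the straight edge of heel_3
- tape_roll: roll of masking tape, 105 mm across, 38 mm high, lying; origin under its centre; leave it
- nail_jar: jar, 60 mm across, 78 mm high; origin under its centre; leave it
- polish_tin: polish tin, 75 mm across, 24 mm high; origin under its centre; leave it
Things that resemble listed ones, but are neither listed nor needed, are in the scene too. Leave any orange or red look-alike of the part that bears heel_1_mid alone.

How it is judged (in metres and radians):
On the way, in this order (a step that is already met when the one before it is completed fails the run):
1. the stop button is down and latched while every heel still lies on the bench (table empty) (value of joint stop_button above 0.0055 m and height (world z) of each of heel_0_mid, heel_1_mid, heel_2_mid, heel_3_mid below 0.03 m), for 0.3 s.
2. every heel present is seated in a pocket, straight edge under the lip, with the stop button still down (((distance between heel_0_mid and pocket_0 below 0.006 m and x of heel_0_breast in the frame of pocket_0 above 0.02 m and angle between the z axis of heel_0_mid and the z axis of pocket_0, either way round below 0.06 rad) or (distance between heel_0_mid and pocket_1 below 0.006 m and x of heel_0_breast in the frame of pocket_1 above 0.02 m and angle between the z axis of heel_0_mid and the z axis of pocket_1, either way round below 0.06 rad) or (distance between heel_0_mid and pocket_2 below 0.006 m and x of heel_0_breast in the frame of pocket_2 above 0.02 m and angle between the z axis of heel_0_mid and the z axis of pocket_2, either way round below 0.06 rad) or (distance between heel_0_mid and pocket_3 below 0.006 m and x of heel_0_breast in the frame of pocket_3 above 0.02 m and angle between the z axis of heel_0_mid and the z axis of pocket_3, either way round below 0.06 rad)) and ((distance between heel_1_mid and pocket_0 below 0.006 m and x of heel_1_breast in the frame of pocket_0 above 0.02 m and angle between the z axis of heel_1_mid and the z axis of pocket_0, either way round below 0.06 rad) or (distance between heel_1_mid and pocket_1 below 0.006 m and x of heel_1_breast in the frame of pocket_1 above 0.02 m and angle between the z axis of heel_1_mid and the z axis of pocket_1, either way round below 0.06 rad) or (distance between heel_1_mid and pocket_2 below 0.006 m and x of heel_1_breast in the frame of pocket_2 above 0.02 m and angle between the z axis of heel_1_mid and the z axis of pocket_2, either way round below 0.06 rad) or (distance between heel_1_mid and pocket_3 below 0.006 m and x of heel_1_breast in the frame of pocket_3 above 0.02 m and angle between the z axis of heel_1_mid and the z axis of pocket_3, either way round below 0.06 rad)) and ((distance between heel_2_mid and pocket_0 below 0.006 m and x of heel_2_breast in the frame of pocket_0 above 0.02 m and angle between the z axis of heel_2_mid and the z axis of pocket_0, either way round below 0.06 rad) or (distance between heel_2_mid and pocket_1 below 0.006 m and x of heel_2_breast in the frame of pocket_1 above 0.02 m and angle between the z axis of heel_2_mid and the z axis of pocket_1, either way round below 0.06 rad) or (distance between heel_2_mid and pocket_2 below 0.006 m and x of heel_2_breast in the frame of pocket_2 above 0.02 m and angle between the z axis of heel_2_mid and the z axis of pocket_2, either way round below 0.06 rad) or (distance between heel_2_mid and pocket_3 below 0.006 m and x of heel_2_breast in the frame of pocket_3 above 0.02 m and angle between the z axis of heel_2_mid and the z axis of pocket_3, either way round below 0.06 rad)) and ((distance between heel_3_mid and pocket_0 below 0.006 m and x of heel_3_breast in the frame of pocket_0 above 0.02 m and angle between the z axis of heel_3_mid and the z axis of pocket_0, either way round below 0.06 rad) or (distance between heel_3_mid and pocket_1 below 0.006 m and x of heel_3_breast in the frame of pocket_1 above 0.02 m and angle between the z axis of heel_3_mid and the z axis of pocket_1, either way round below 0.06 rad) or (distance between heel_3_mid and pocket_2 below 0.006 m and x of heel_3_breast in the frame of pocket_2 above 0.02 m and angle between the z axis of heel_3_mid and the z axis of pocket_2, either way round below 0.06 rad) or (distance between heel_3_mid and pocket_3 below 0.006 m and x of heel_3_breast in the frame of pocket_3 above 0.02 m and angle between the z axis of heel_3_mid and the z axis of pocket_3, either way round below 0.06 rad)) and value of joint stop_button above 0.0055 m), for 0.3 s.
3. the stop button is twisted free and up again, the heels still seated (((distance between heel_0_mid and pocket_0 below 0.006 m and x of heel_0_breast in the frame of pocket_0 above 0.02 m and angle between the z axis of heel_0_mid and the z axis of pocket_0, either way round below 0.06 rad) or (distance between heel_0_mid and pocket_1 below 0.006 m and x of heel_0_breast in the frame of pocket_1 above 0.02 m and angle between the z axis of heel_0_mid and the z axis of pocket_1, either way round below 0.06 rad) or (distance between heel_0_mid and pocket_2 below 0.006 m and x of heel_0_breast in the frame of pocket_2 above 0.02 m and angle between the z axis of heel_0_mid and the z axis of pocket_2, either way round below 0.06 rad) or (distance between heel_0_mid and pocket_3 below 0.006 m and x of heel_0_breast in the frame of pocket_3 above 0.02 m and angle between the z axis of heel_0_mid and the z axis of pocket_3, either way round below 0.06 rad)) and ((distance between heel_1_mid and pocket_0 below 0.006 m and x of heel_1_breast in the frame of pocket_0 above 0.02 m and angle between the z axis of heel_1_mid and the z axis of pocket_0, either way round below 0.06 rad) or (distance between heel_1_mid and pocket_1 below 0.006 m and x of heel_1_breast in the frame of pocket_1 above 0.02 m and angle between the z axis of heel_1_mid and the z axis of pocket_1, either way round below 0.06 rad) or (distance between heel_1_mid and pocket_2 below 0.006 m and x of heel_1_breast in the frame of pocket_2 above 0.02 m and angle between the z axis of heel_1_mid and the z axis of pocket_2, either way round below 0.06 rad) or (distance between heel_1_mid and pocket_3 below 0.006 m and x of heel_1_breast in the frame of pocket_3 above 0.02 m and angle between the z axis of heel_1_mid and the z axis of pocket_3, either way round below 0.06 rad)) and ((distance between heel_2_mid and pocket_0 below 0.006 m and x of heel_2_breast in the frame of pocket_0 above 0.02 m and angle between the z axis of heel_2_mid and the z axis of pocket_0, either way round below 0.06 rad) or (distance between heel_2_mid and pocket_1 below 0.006 m and x of heel_2_breast in the frame of pocket_1 above 0.02 m and angle between the z axis of heel_2_mid and the z axis of pocket_1, either way round below 0.06 rad) or (distance between heel_2_mid and pocket_2 below 0.006 m and x of heel_2_breast in the frame of pocket_2 above 0.02 m and angle between the z axis of heel_2_mid and the z axis of pocket_2, either way round below 0.06 rad) or (distance between heel_2_mid and pocket_3 below 0.006 m and x of heel_2_breast in the frame of pocket_3 above 0.02 m and angle between the z axis of heel_2_mid and the z axis of pocket_3, either way round below 0.06 rad)) and ((distance between heel_3_mid and pocket_0 below 0.006 m and x of heel_3_breast in the frame of pocket_0 above 0.02 m and angle between the z axis of heel_3_mid and the z axis of pocket_0, either way round below 0.06 rad) or (distance between heel_3_mid and pocket_1 below 0.006 m and x of heel_3_breast in the frame of pocket_1 above 0.02 m and angle between the z axis of heel_3_mid and the z axis of pocket_1, either way round below 0.06 rad) or (distance between heel_3_mid and pocket_2 below 0.006 m and x of heel_3_breast in the frame of pocket_2 above 0.02 m and angle between the z axis of heel_3_mid and the z axis of pocket_2, either way round below 0.06 rad) or (distance between heel_3_mid and pocket_3 below 0.006 m and x of heel_3_breast in the frame of pocket_3 above 0.02 m and angle between the z axis of heel_3_mid and the z axis of pocket_3, either way round below 0.06 rad)) and value of joint stop_button below 0.0015 m), for 0.3 s.
4. the collar has been lifted and the lever pushed past the gate to its far end (value of joint lever above 0.74 rad), for 0.2 s.
At the end, for the whole second after the job is handed in: every heel lies in its own pocket (middle within 6 mm of the pocket's point, straight edge under the lip, flat within 0.06 rad); stop button up (within 1.5 mm); lever past 0.74 of 0.80 rad, table in by over 110 of 120 mm, collar down (within 2 mm) (all of step 3 and value of joint lever above 0.74 rad and value of joint table above 0.11 m and value of joint collar below 0.002 m); the robot touches nothing.
It fails at once if the tape roll is knocked away (moved more than 5 cm) (distance of tape_roll from where it was at the start of the episode above 0.05 m).
It fails at once if the jar is knocked away (moved more than 5 cm) (distance of nail_jar from where it was at the start of the episode above 0.05 m).
It fails at once if the tin is knocked away (moved more than 5 cm) (distance of polish_tin from where it was at the start of the episode above 0.05 m).
Of heel_0, heel_1, heel_2, heel_3 only 3 to 4 are there at a start; the rules pass over those that are not, and their reading is None.
At some moment in a run one of heel_0, heel_1, heel_2, heel_3 may be knocked a few centimetres aside while the robot is not near it.
Once in a run the grip may slacken for a moment while it holds something.
It also fails if it takes over 210 s, if anything falls off the work surface, if the arm or the gripper's body presses on something with over 40 N, if the wrist force passes 120 N, or if a joint passes its speed limit or range.

## Robot

A 6-joint arm with a two-finger parallel gripper is mounted at the origin on a cart in front of the work surface, level with it; the furniture and walls round the work are solid. World frame = base frame: x ahead of the robot, y to its left, z up, the work surface at z = 0. Lengths are in mm, angles in rad, forces in N, time in s.
With the tool pointing down it reaches from about 400 to 925 mm from the base axis. Payload 12.5 kg.
Tool frame: the origin (TCP) lies midway between the tips of the shut fingers; the grasp point (between the pads) lies 19 mm behind it (env.tcp_to_grasp is the distance from the TCP to the grasp point, in mm); z points along the fingers, y is the line along which they close (so a half turn about z gives the same grasp; the last joint's range is limited). The gripper opens to 95 mm and grips with 3 to 60 N. Pads are 20 mm wide; open, the fingers measure 119 mm over their backs; the gripper's body (75 mm by 180 mm) begins 59 mm behind the grasp point.
Start: joints at [1.04, 0.491, 1.559, -0, 1.092, -0.106], TCP at [257.573, 569.476, 214.661] pointing down, gripper open.
Joint ranges: [-3.1, 3.1], [-0.84, 2.19], [0.05, 2.79], [-1.13, 4.28], [0.06, 2.93], [-2.69, 2.69]. Speed limits (rad/s): [2.22, 2.22, 2.79, 3.14, 3.14, 3.14].

## Interface

Orientations are given as [roll, pitch, yaw] about the fixed x, y, z axes, in that order (R = Rz(yaw) Ry(pitch) Rx(roll)).
In Python, from cell import env gives the robot as it stands. The module is installed in compiled form; this text tells all that it offers.
- The arm moves only by the tool step_arm, never from a script. Its argument "plan" is a list that holds one entry, the list of rows, each a list of 5 numbers: the shift along the tool's x, y, z in mm, then the turn about the tool's z in degrees, then the opening, from -1 (shut) to 1 (fully open). A call has 1 to 8 rows; each row is the pose to reach, as a shift and turn from the pose commanded when the call began, along the tool's axes at that moment; what a row does not reach only later rows make up. A row lasts 1/12 s, in which the tool goes at most 41.7 mm and 7.16 degrees, less where a joint would pass 70% of its speed; a pose out of reach is approached as far as the arm can. A call with a gripper value outside its range is refused whole. The fingers move at their own pace and stop on an object; the grip force is fixed at half the most. Time passes only in rows, so rows that repeat a pose let the fingers close. It gives the time, the measured TCP pose, the force, the opening and the grip force at its end, in the units of the state.
- env.state(): the state, without advancing time (a new reading comes with each control period).
- env.read_camera(name): name is "scene" or "top"; returns the picture (400x640x3 uint8, blue, green, red); there is no depth.
- env.get_calibration(name): a dict with "K" (3x3 intrinsics, pixels), "extrinsics" (4x4, takes a point from world to camera coordinates). Camera axes: x right, y up, looking along -z (the intrinsics and any distortion apply to the point x, -y, -z); pixel columns grow to the right and rows downward; lengths in mm; the calibration is good to about 2 mm. A picture is of the moment at which its call begins. get_calibration takes no time and is no camera call.
- env.job_done(): hands the job in; it is judged then, once.
The state is a dict: "t": time; "joints": joint angles; "qvel": joint speeds; "tau": joint torques, N m; "eef_pos": TCP position; "tcp_rot": TCP orientation; "ft_force": force on the tool from outside, world axes, zero at the start; "moment": the same for the moment, N m; "opening": opening from 0.0 (shut) to 1.0 (fully open); "grip_force": force on a finger pad.
Only numpy, scipy, OpenCV 4.12 (cv2) and the standard library are available. Lean on these libraries where they do the work, as an engineer would, in place of code of your own. Each camera call takes 0.05 s, during which the arm holds its last target. There are 200 camera calls.

## Working session

There is one attempt and no reset: what is moved stays moved. The work goes in short steps, Python scripts to look and compute and a tool call to move; the robot and the scene stay as the last step left them, time stands still between calls to the robot, and variables do not carry over. Pictures are saved under pics/ and viewed, at most 14 in all, crops included, and the job is handed in when it is done.

Besides the shell and the picture viewer there is one more tool, called after ">>>" as name([rows], argument=value, ...), one row to a line, values as JSON. step_arm: Moves the arm, as the interface text tells. Its arguments: {"type":"object","properties":{"plan":{"type":"array"}},"required":["plan"]}

```bash
mkdir -p pics; cat > h.py <<'E'
import numpy as np, cv2
from cell import env
def ray(cam,u,v):
    c=env.get_calibration(cam);K=np.array(c["K"]);E=np.array(c["extrinsics"])
    d=np.asarray(c.get("dist",c.get("distortion",np.zeros(5))),float)
    p=cv2.undistortPoints(np.array([[[u,v]]],float),K,d)[0,0]
    D=E[:3,:3].T@np.array([p[0],-p[1],-1.]);o=-E[:3,:3].T@E[:3,3]
    return o,D/np.linalg.norm(D)
def onz(cam,u,v,z):
    o,D=ray(cam,u,v);return o+D*(z-o[2])/D[2]
def proj(cam,P):
    c=env.get_calibration(cam);K=np.array(c["K"]);E=np.array(c["extrinsics"])
    q=E[:3,:3]@np.asarray(P,float)+E[:3,3];q=K@np.array([q[0],-q[1],-q[2]]);return q[:2]/q[2]
def snap(cam,name,crop=None,s=1):
    im=env.read_camera(cam);cv2.imwrite(f"pics/raw_{name}.png",im)
    if crop: x0,y0,x1,y1=crop; im=im[y0:y1,x0:x1]
    if s!=1: im=cv2.resize(im,None,fx=s,fy=s,interpolation=cv2.INTER_CUBIC)
    cv2.imwrite(f"pics/{name}.png",im)
E
python3 - <<'E'
from h import *
for c in("scene","top"):
    k=env.get_calibration(c);print(k.keys(),np.round(k["K"],1).tolist());print(ray(c,320,200));snap(c,c+"0")
print(env.state())
E
```

```text
dict_keys(['K', 'extrinsics']) [[411.2, 0.0, 315.1], [0.0, 411.2, 196.5], [0.0, 0.0, 1.0]]
(array([-435.11405977,  809.86426119,  656.21034253]), array([ 0.66935343, -0.62668543, -0.39903805]))
dict_keys(['K', 'extrinsics']) [[435.4, 0.0, 318.3], [0.0, 435.4, 202.6], [0.0, 0.0, 1.0]]
(array([ 184.25256996,  -26.42601878, 1419.5446469 ]), array([ 0.22444589, -0.01125515, -0.97442155]))
{'t': 0.1, 'joints': array([ 1.04038777e+00,  4.91449182e-01,  1.55937409e+00, -3.15458532e-05,
        1.09170918e+00, -1.05601356e-01]), 'qvel': array([-0.00021269, -0.00148181, -0.0025766 ,  0.00133716, -0.00127976,
       -0.00074913]), 'tau': array([ 2.60556000e-03, -6.13626838e+01, -2.58595562e+01,  6.93824817e-02,
        4.70655458e-02, -1.23915538e-05]), 'eef_pos': array([257.47001297, 569.27104561, 214.15628002]), 'tcp_rot': array([-3.14065515e+00, -7.12339201e-05,  2.71679997e+00]), 'ft_force': array([-0.04874667,  0.35827226, -0.93413332]), 'moment': array([-0.06155371,  0.04480718, -0.03986688]), 'grip_force': 0.0, 'opening': 1.0034599199917504}
```

View pics/scene0.png

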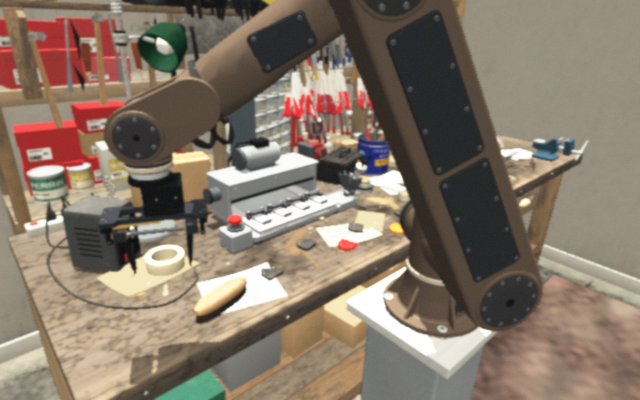

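View pics/top0.png

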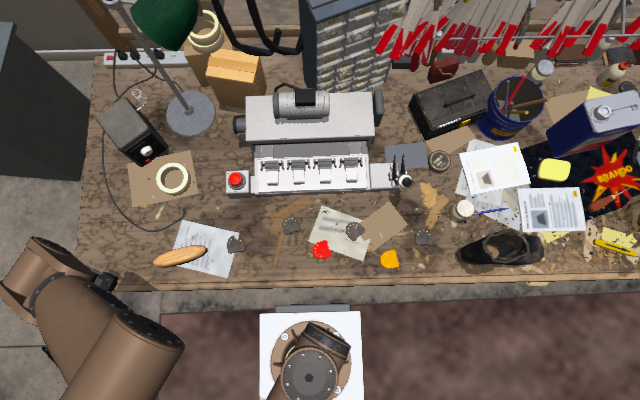

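The top view shows the stop button at (236,180), the pockets at about (272..350,170), and the lever at about (403,178). Four dark heels are at (235,244), (291,225), (354,231) and (424,236). The look-alikes to leave are red at (320,249) and orange at (390,259). The tape is at (172,178), the tin at (439,160) and the jar at (464,209).

```bash
python3 - <<'E'
from h import *
im=cv2.imread("pics/raw_top0.png")
a=cv2.resize(im[140:280,215:445],None,fx=3.4,fy=3.4,interpolation=cv2.INTER_CUBIC);cv2.imwrite("pics/c1.png",a)
E
```

```text
(no output)
```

View pics/c1.png

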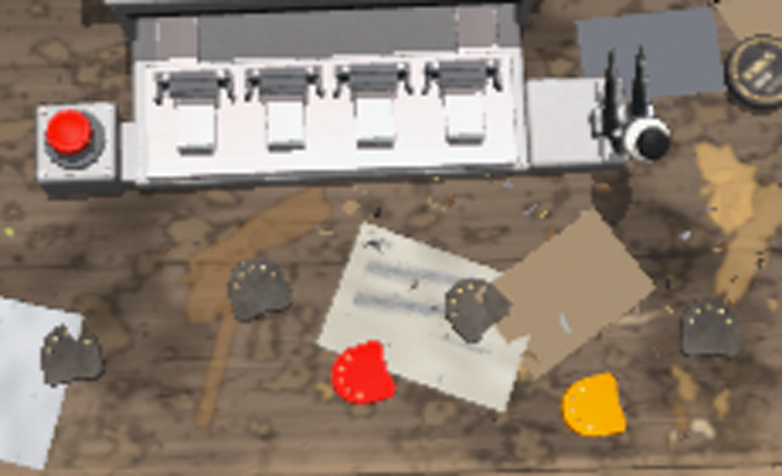

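Candidates for a heel, in top-picture pixels: black A (235,244), B (291,225), C (354,231) and D (424,236) are the heels. Red (320,249) and orange (390,259) are the look-alikes, to be left. In the crop the nail dots mark the round backs.

```bash
python3 - <<'E'
from h import *
im=cv2.imread("pics/raw_top0.png")
a=cv2.resize(im[148:200,218:318],None,fx=8,fy=8,interpolation=cv2.INTER_CUBIC)
b=cv2.resize(im[148:200,310:410],None,fx=8,fy=8,interpolation=cv2.INTER_CUBIC)
cv2.imwrite("pics/c2.png",np.vstack([a[:290],b[:300]]))
hsv=cv2.cvtColor(im,cv2.COLOR_BGR2HSV)
# red head
m=((hsv[...,0]<8)|(hsv[...,0]>172))&(hsv[...,1]>150)&(hsv[...,2]>100)
r=np.zeros_like(m);r[165:195,222:250]=1
M=cv2.moments((m&r).astype(np.uint8),True);u,v=M['m10']/M['m00'],M['m01']/M['m00'];print("btn",u,v,M['m00'],onz("top",u,v,95))
for n,(x,y) in dict(A=(235,244),B=(291,225),C=(354,231),D=(424,236)).items():
    s=hsv[y-14:y+15,x-14:x+15];
    k=((s[...,1]<60)&(s[...,2]<125)).astype(np.uint8)
    k=cv2.morphologyEx(k,cv2.MORPH_CLOSE,np.ones((3,3)))
    c,_=cv2.findContours(k,cv2.RETR_EXTERNAL,cv2.CHAIN_APPROX_NONE);c=max(c,key=cv2.contourArea)
    P=np.array([onz("top",p[0][0]+x-14,p[0][1]+y-14,9)[:2] for p in c],np.float32)
    hull=cv2.convexHull(P);M=cv2.moments(hull)
    print(n,"centroid",M['m10']/M['m00'],M['m01']/M['m00'],"area",M['m00'],cv2.minAreaRect(hull))
    print(np.round(cv2.approxPolyDP(hull,4,True)[:,0]).tolist())
E
```

```text
btn 234.90977443609023 178.45864661654136 133.0 [565.66269897 224.94153307  95.        ]
A centroid 367.68320922159415 236.29441405048416 area 2620.1285036606714 ((370.27099609375, 235.9855499267578), (54.93898391723633, 57.4049072265625), 8.962059020996094)
[[396.0, 251.0], [376.0, 263.0], [344.0, 259.0], [346.0, 214.0], [355.0, 205.0], [382.0, 211.0], [395.0, 225.0]]
B centroid 427.4514663359077 56.19020579738945 area 2668.069789040397 ((429.9339599609375, 56.33216094970703), (55.61774444580078, 56.575111389160156), 15.49898910522461)
[[457.0, 48.0], [458.0, 61.0], [445.0, 81.0], [425.0, 84.0], [401.0, 78.0], [398.0, 71.0], [413.0, 25.0], [450.0, 38.0]]
C centroid 404.39862761019873 -151.6580486634394 area 2496.6673218221404 ((405.7844543457031, -149.75360107421875), (53.096435546875, 54.130348205566406), 43.20574951171875)
[[432.0, -143.0], [420.0, -126.0], [396.0, -125.0], [373.0, -144.0], [373.0, -153.0], [402.0, -184.0], [408.0, -184.0], [432.0, -159.0]]
D centroid 378.73470488502363 -376.54753501286586 area 2658.379561530426 ((381.4041748046875, -377.601318359375), (55.5020751953125, 57.15017318725586), 85.7901840209961)
[[406.0, -388.0], [407.0, -365.0], [397.0, -354.0], [355.0, -351.0], [357.0, -403.0], [383.0, -406.0]]
```

View pics/c2.png

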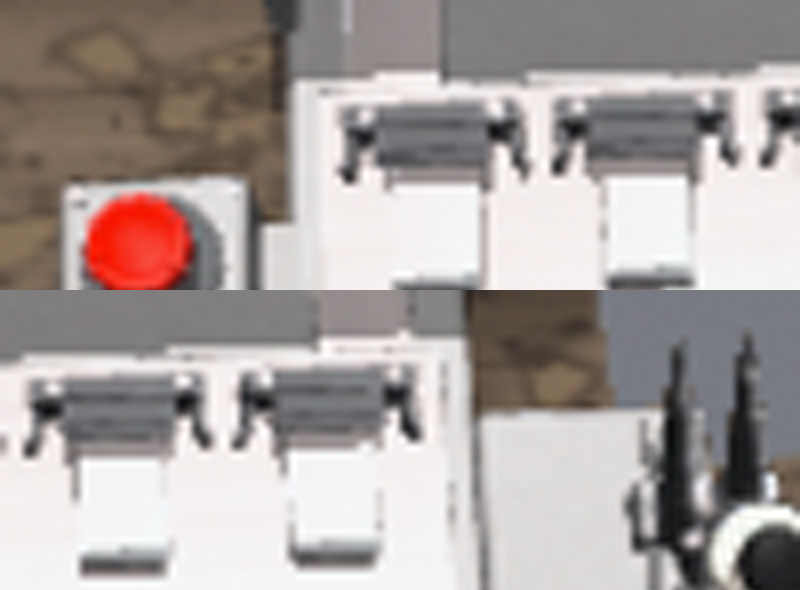

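```bash
python3 - <<'E'
from h import *
L=[(271.4,168.3),(297.7,168.),(324.3,166.5),(350.5,165.75)]
P=np.array([onz("top",u,v,74) for u,v in L])[:,:2]
print(np.round(P,1).tolist(),np.linalg.norm(np.diff(P,axis=0),axis=1))
i=np.arange(4)-1.5;f=np.polyfit(i,P,1);d=-f[0];yaw=np.arctan2(-d[0],d[1]);print("pitch",np.linalg.norm(d),"yaw",yaw)
X=np.array([np.cos(yaw),np.sin(yaw)]);Y=np.array([-X[1],X[0]])
for u,v in [(272.2,182.2),(351.4,180.5)]:print("ridge",onz("top",u,v,58))
o=f[1]-13*X
print("origin",o)
for k in range(4):print(k,o+Y*86*(1.5-k), "ridge pred",o+Y*86*(1.5-k)-36.5*X)
B=np.array([565.7,224.9])-o;print("btn in machine",B@X,B@Y)
for z in (180,):
  print("knob",onz("top",310+778/8-.5,148+(545-290)/8-.5,z))
s=env.state();print(proj("top",s['eef_pos']),proj("scene",s['eef_pos']))
E
```

```text
[[602.8, 112.0], [601.8, 27.2], [604.8, -58.7], [605.2, -143.3]] [84.76888953 85.93978983 84.6495821 ]
pitch 85.18465852796241 yaw 0.011847464473186816
ridge [560.79118999 111.07123078  58.        ]
ridge [ 560.23595845 -145.60290008   58.        ]
origin [590.657942  -15.8801112]
0 [589.12965484 113.11083553] ridge pred [552.63221642 112.6784132 ]
1 [590.14851295  27.11687105] ridge pred [553.65107453  26.68444871]
2 [591.16737106 -58.87709344] ridge pred [554.66993264 -59.30951578]
3 [ 592.18622917 -144.87105793] ridge pred [ 555.68879075 -145.30348026]
btn in machine -22.1036233636543 241.05889457002607
knob [ 525.99930392 -298.55961893  180.        ]
[ 98.56968048 278.32148425] [163.27028403 266.15944714]
```

```bash
python3 - <<'E'
from h import *
im=cv2.imread("pics/raw_top0.png");g=cv2.cvtColor(im,cv2.COLOR_BGR2GRAY).astype(float)
def edge(cols,r0,r1,z,sgn):
    pts=[]
    for c in cols:
        d=sgn*np.diff(g[r0:r1,c]);i=d[1:-1].argmax()+1
        a,b,e=d[i-1:i+2];pts.append((c,r0+i+.5+0.5*(a-e)/(a-2*b+e)))
    pts=np.array(pts);f=np.polyfit(pts[:,0],pts[:,1],1);
    for _ in range(3):
        r=pts[:,1]-np.polyval(f,pts[:,0]);k=abs(r)<0.6;f=np.polyfit(pts[k,0],pts[k,1],1)
    a=onz("top",cols[0],np.polyval(f,cols[0]),z);b=onz("top",cols[-1],np.polyval(f,cols[-1]),z)
    d=a-b;print(k.sum(),len(k),np.round(a[:2],1),np.round(b[:2],1),"yaw",np.arctan2(-d[0],d[1]))
edge(range(262,365),184,198,45,-1)   # table front
edge(range(262,365),146,162,45,1)  # hood->table boundary
edge(range(250,370),88,105,165,1) 
edge(range(250,370),128,146,165,-1)
# heel side yaw/button refine
for c in ("top",):
    print(g[184:200,300].astype(int),g[140:165,312].astype(int))
E
```

```text
101 103 [534.  145.6] [ 539.9 -186.9] yaw 0.01778863851117333
70 103 [648.3 146. ] [ 656.1 -192.4] yaw 0.022972349806572985
55 120 [812.9 169.1] [ 820.  -203.5] yaw 0.018978640252971857
117 120 [665.1 167.7] [ 671.6 -196. ] yaw 0.017995090651533818
[169 241 244 244 244 245 156 122 128  75  72 118 115 108 111 117] [ 56  45  20 121 126 129 129 126 126 125 127 125 124 125 125 128 147 210
 237 235 234 233 230 235 240]
```

>>> step_arm([
  [[-422, -187, 60, 0, -1], [-422, -187, 60, 0, -1], [-422, -187, 60, 0, -1], [-422, -187, 60, 0, -1], [-422, -187, 60, 0, -1], [-422, -187, 60, 0, -1], [-422, -187, 60, 0, -1], [-422, -187, 60, 0, -1]],
])

```text
t: 0.77
eef_pos: [478.7, 321.2, 171.3]
tcp_rot: [-3.141, -0.0, 2.717]
ft_force: [1.8, 1.6, -0.2]
opening: 0.496
grip_force: 0.0
```

```bash
cat >> h.py <<'E'
def rel(x,y,z,yaw=None):
    s=env.state();p=np.array(s['eef_pos']);a=s['tcp_rot'][2];d=np.array([x,y,z])-p
    r=[d[0]*np.cos(a)+d[1]*np.sin(a), d[0]*np.sin(a)-d[1]*np.cos(a), -d[2]]
    t=0 if yaw is None else -np.degrees((yaw-a+np.pi)%(2*np.pi)-np.pi)
    print("rel",np.round(r,1),"turn",round(t,1))
def st():
    s=env.state();print(round(s['t'],2),np.round(s['eef_pos'],1),"yaw",round(s['tcp_rot'][2],3),"F",np.round(s['ft_force'],1),"op",round(s['opening']*95,1),"gf",round(s['grip_force'],1),"q6",round(s['joints'][5],2))
E
python3 -c "
from h import *
st();rel(565.7,224.9,112,3.297)"
```

```text
0.77 [478.7 321.2 171.3] yaw 2.717 F [ 1.8  1.6 -0.2] op 47.1 gf 0.0 q6 -0.67
rel [-118.9  -51.9   59.3] turn -33.2
```

>>> step_arm([
  [[-119, -52, 30, -7, -1], [-119, -52, 30, -14, -1], [-119, -52, 30, -21, -1], [-119, -52, 40, -28, -1], [-119, -52, 58, -33, -1], [-119, -52, 58, -33, -1], [-119, -52, 58, -33, -1], [-119, -52, 58, -33, -1]],
])

```text
t: 1.43
eef_pos: [564.6, 227.0, 114.3]
tcp_rot: [3.141, 0.0, -2.993]
ft_force: [-0.1, 0.3, 0.5]
opening: 0.007
grip_force: 0.0
```

```bash
python3 - <<'E'
from h import *
st()
a=env.read_camera("scene");b=env.read_camera("top")
print(proj("top",env.state()['eef_pos']),proj("scene",env.state()['eef_pos']))
u,v=map(int,proj("scene",env.state()['eef_pos']))
a=cv2.resize(a[v-40:v+30,u-40:u+40],(400,350),interpolation=cv2.INTER_CUBIC)
b=cv2.resize(b[145:215,200:280],(400,350),interpolation=cv2.INTER_CUBIC)
cv2.imwrite("pics/b1.png",np.hstack([a,b]))
E
```

```text
1.43 [564.6 227.  114.3] yaw -2.993 F [-0.1  0.3  0.5] op 0.7 gf 0.0 q6 -1.45
[233.0033949  177.02659373] [234.84996402 212.27252378]
```

View pics/b1.png

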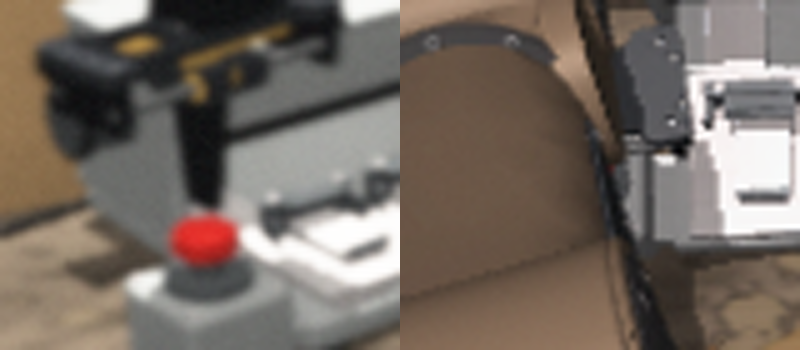

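The tip is over the middle of the button head in the scene view, about 12 mm up, so I can press.

>>> step_arm([
  [[0, 2, 10, 0, -1], [0, 2, 14, 0, -1], [0, 2, 18, 0, -1], [0, 2, 21, 0, -1], [0, 2, 23, 0, -1], [0, 2, 24, 0, -1], [0, 2, 25, 0, -1], [0, 2, 25, 0, -1]],
])

```text
t: 2.2
eef_pos: [564.6, 229.1, 89.9]
tcp_rot: [3.141, 0.002, -2.991]
ft_force: [-4.3, 2.0, 14.5]
opening: 0.0
grip_force: 7.5
```

>>> step_arm([
  [[0, -2, 1, 0, -1], [0, -4, 1.5, 0, -1], [0, -4, 2, 0, -1], [0, -4, 2, 0, -1]],
])

```text
t: 2.53
eef_pos: [566.1, 226.3, 89.7]
tcp_rot: [3.139, 0.005, -2.991]
ft_force: [-6.0, 6.1, 28.9]
opening: 0.008
grip_force: 14.5
```

>>> step_arm([
  [[0, 0, -8, 0, -1], [0, 0, -40, 0, -1], [0, 0, -40, 0, -1], [0, 0, -40, 0, -1]],
])

```text
t: 2.87
eef_pos: [565.4, 224.9, 127.8]
tcp_rot: [3.141, 0.003, -2.99]
ft_force: [-0.6, -0.7, -0.5]
opening: 0.003
grip_force: 0.0
```

```bash
python3 - <<'E'
from h import *
st();rel(370.3,236,100,3.297)
a=cv2.imread("pics/raw_scene0.png");b=env.read_camera("scene")
for i in(a,b):
    h=cv2.cvtColor(i,cv2.COLOR_BGR2HSV);m=(((h[...,0]<8)|(h[...,0]>172))&(h[...,1]>150)).astype(np.uint8);m[:,:215]=0;m[:,255:]=0;m[:200]=0;m[240:]=0
    ys,xs=m.nonzero();print(ys.mean(),xs.mean(),ys.min(),ys.max(),len(ys))
print(proj("scene",[566,225,100]),proj("scene",[566,225,92.5]))
E
```

```text
2.87 [565.4 224.9 127.8] yaw -2.99 F [-0.6 -0.7 -0.5] op 0.3 gf 0.0 q6 -1.45
rel [191.2  40.4  27.8] turn -0.2
219.74725274725276 234.26373626373626 216 224 91
221.89690721649484 234.57731958762886 218 226 97
[235.49398414 216.29215623] [235.61330859 218.49021415]
```

>>> step_arm([
  [[191, 40, 10, 0, 1], [191, 40, 10, 0, 1], [191, 40, 10, 0, 1], [191, 40, 20, 0, 1], [191, 40, 60, 0, 1], [191, 40, 80, 0, 1], [191, 40, 80, 0, 1], [191, 40, 80, 0, 1]],
])

```text
t: 3.58
eef_pos: [369.6, 235.1, 45.8]
tcp_rot: [-3.141, -0.004, -2.99]
ft_force: [0.4, 0.0, 0.0]
opening: 0.51
grip_force: 0.0
```

```bash
python3 - <<'E'
from h import *
st();rel(370.3,236,2,3.297)
a=env.read_camera("scene");b=env.read_camera("top")
u,v=map(int,proj("scene",[370,236,4.5]));print(u,v)
a=cv2.resize(a[v-35:v+35,u-40:u+40],(400,350),interpolation=cv2.INTER_CUBIC)
u,v=map(int,proj("top",[370,236,4.5]))
b=cv2.resize(b[v-35:v+35,u-40:u+40],(400,350),interpolation=cv2.INTER_CUBIC)
cv2.imwrite("pics/b2.png",np.hstack([a,b]))
E
```

```text
3.58 [369.6 235.1  45.8] yaw -2.99 F [0.4 0.  0. ] op 48.5 gf 0.0 q6 -1.31
rel [-0.8  0.7 43.8] turn -0.2
270 271
```

View pics/b2.png

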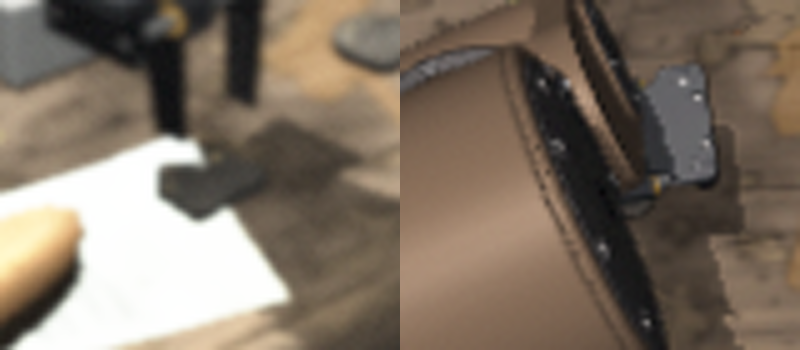

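The scene crop shows heel A at about (210,180), under the gripper as predicted. The fingers are still opening.

>>> step_arm([
  [[-1, 1, 0, 0, 1], [-1, 1, 0, 0, 1], [-1, 1, 0, 0, 1], [-1, 1, 0, 0, 1], [-1, 1, 10, 0, 1], [-1, 1, 30, 0, 1], [-1, 1, 40, 0, 1], [-1, 1, 44, 0, 1]],
])

```text
t: 4.35
eef_pos: [370.8, 236.2, 1.7]
tcp_rot: [-3.141, -0.001, -2.991]
ft_force: [0.3, -0.7, -0.2]
opening: 0.998
grip_force: 0.0
```

>>> step_arm([
  [[0, 0, 0, 0, -1], [0, 0, 0, 0, -1], [0, 0, 0, 0, -1], [0, 0, 0, 0, -1], [0, 0, 0, 0, -1], [0, 0, 0, 0, -1], [0, 0, 0, 0, -1], [0, 0, 0, 0, -1]],
])

```text
t: 5.02
eef_pos: [371.2, 236.6, 2.9]
tcp_rot: [3.141, 0.001, -2.991]
ft_force: [-1.5, 1.3, 6.3]
opening: 0.575
grip_force: 29.9
```

>>> step_arm([
  [[0, 0, -40, 5, -1], [0, 0, -80, 12, -1], [0, 0, -100, 19, -1], [-40, -34, -100, 26, -1], [-75, -63, -100, 33, -1], [-110, -92, -100, 40, -1], [-145, -122, -100, 47, -1], [-180, -151, -100, 54, -1]],
])

```text
t: 5.68
eef_pos: [550.3, 126.6, 102.7]
tcp_rot: [-3.141, -0.0, 2.344]
ft_force: [-0.3, 1.0, -0.8]
opening: 0.576
grip_force: 29.9
```

>>> step_arm([
  [[0, 0, 0, 7, -1], [0, 0, 0, 14, -1], [0, 0, 0, 21, -1], [0, 0, 0, 28, -1], [0, 0, 0, 35, -1], [0, 0, 0, 42, -1], [0, 0, 0, 49, -1], [0, 0, 0, 56, -1]],
])

```text
t: 6.35
eef_pos: [548.7, 128.0, 102.4]
tcp_rot: [-3.141, 0.0, 1.367]
ft_force: [0.5, 0.3, -1.0]
opening: 0.575
grip_force: 29.9
```

>>> step_arm([
  [[0, 0, 0, 7, -1], [0, 0, 0, 14, -1], [0, 0, 0, 21, -1], [0, 0, 0, 28, -1], [0, 0, 0, 35, -1], [0, 0, 0, 42, -1], [0, 0, 0, 49, -1], [0, 0, 0, 56, -1]],
])

```text
t: 7.02
eef_pos: [548.7, 128.0, 102.5]
tcp_rot: [-3.141, 0.001, 0.389]
ft_force: [-0.0, 0.1, -1.3]
opening: 0.574
grip_force: 29.9
```

```bash
python3 - <<'E'
from h import *
st();rel(573.7,112.4,90,0.018)
E
```

```text
7.02 [548.7 128.  102.5] yaw 0.389 F [-0.   0.1 -1.3] op 54.6 gf 29.9 q6 1.29
rel [17.2 23.9 12.5] turn 21.3
```

>>> step_arm([
  [[17, 24, 0, 7, -1], [17, 24, 0, 14, -1], [17, 24, 0, 21, -1], [17, 24, 10, 21, -1], [17, 24, 12, 21, -1], [17, 24, 12, 21, -1]],
])

```text
t: 7.52
eef_pos: [573.1, 112.5, 89.4]
tcp_rot: [3.142, 0.002, 0.033]
ft_force: [-0.2, 0.3, -0.0]
opening: 0.574
grip_force: 29.9
```

```bash
python3 - <<'E'
from h import *
st();p=env.state()['eef_pos']
a=env.read_camera("scene");b=env.read_camera("top")
u,v=map(int,proj("scene",p));print(u,v)
a=cv2.resize(a[v-30:v+40,u-40:u+40],(400,350),interpolation=cv2.INTER_CUBIC)
u,v=map(int,proj("top",p));print(u,v)
b=cv2.resize(b[v-35:v+35,u-40:u+40],(400,350),interpolation=cv2.INTER_CUBIC)
cv2.imwrite("pics/b3.png",np.hstack([a,b]))
E
```

```text
7.52 [573.1 112.5  89.4] yaw 0.033 F [-0.2  0.3 -0. ] op 54.6 gf 29.9 q6 1.62
264 209
270 175
```

View pics/b3.png

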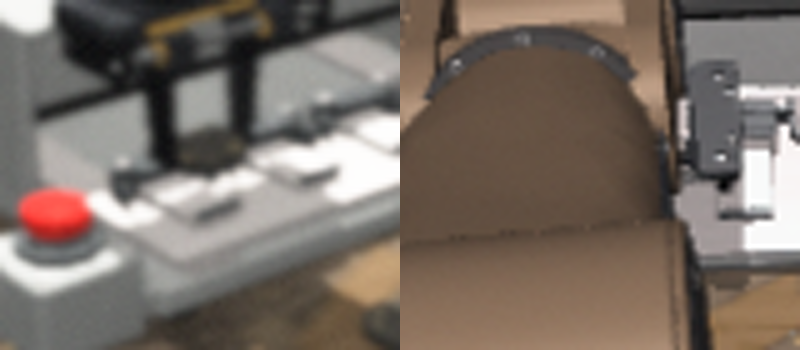

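```bash
python3 - <<'E'
from h import *
for c in [(215,172),(210,172),(185,170),(245,158)]:
  print(c,onz("scene",264-40+c[0]/5-.4,209-30+c[1]/5-.4,87))
E
```

```text
(215, 172) [548.63614895 121.28930399  87.        ]
(210, 172) [550.6191956  123.78682532  87.        ]
(185, 170) [562.9882495  134.55434571  87.        ]
(245, 158) [553.86406848  93.71226964  87.        ]
```

>>> step_arm([
  [[-4, 0, 10, 1, -1], [-4, 0, 20, 1, -1], [-4, 0, 26, 1, -1], [-4, 0, 28, 1, -1], [-4, 0, 29, 1, -1], [-4, 0, 29.5, 1, -1], [-4, 0, 30, 1, -1], [-4, 0, 30, 1, -1]],
])

```text
t: 8.28
eef_pos: [570.1, 112.3, 61.0]
tcp_rot: [-3.141, -0.001, 0.012]
ft_force: [0.4, -0.1, -0.7]
opening: 0.576
grip_force: 29.9
```

>>> step_arm([
  [[0, 0, 0.7, 0, -1], [0, 0, 1.4, 0, -1], [0, 0, 2.0, 0, -1], [0, 0, 2.5, 0, -1], [0, 0, 3, 0, -1], [0, 0, 3.5, 0, -1], [0, 0, 3.5, 0, -1]],
])

```text
t: 8.87
eef_pos: [570.6, 112.3, 58.0]
tcp_rot: [-3.142, -0.002, 0.012]
ft_force: [0.2, -1.4, 6.2]
opening: 0.578
grip_force: 29.9
```

>>> step_arm([
  [[0, 0, 0.7, 0, -1], [0, 0, 1.3, 0, -1], [0, 0, 2.0, 0, -1], [0, 0, 2.5, 0, -1], [0, 0, 2.5, 0, -1]],
])

```text
t: 9.28
eef_pos: [571.3, 112.3, 57.2]
tcp_rot: [-3.141, -0.005, 0.012]
ft_force: [-3.1, -2.1, 23.4]
opening: 0.577
grip_force: 30.1
```

```bash
python3 - <<'E'
from h import *
st();p=env.state()['eef_pos']
a=env.read_camera("scene")
u,v=map(int,proj("scene",p));print(u,v)
cv2.imwrite("pics/b4.png",cv2.resize(a[v-25:v+25,u-30:u+30],(600,500),interpolation=cv2.INTER_CUBIC))
E
```

```text
9.28 [571.3 112.3  57.2] yaw 0.012 F [-3.1 -2.1 23.4] op 54.8 gf 30.1 q6 1.64
264 218
```

View pics/b4.png

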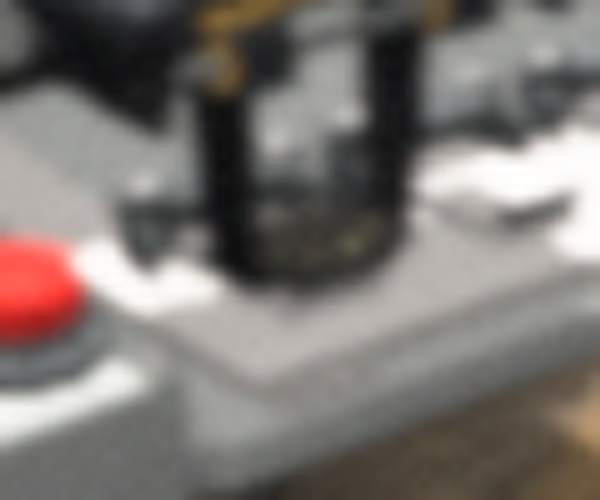

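The heel rests on the ridge. Letting go here should drop its straight edge by gravity, giving the tilt. I can then re-grip it and slide it in.

>>> step_arm([
  [[0, 0, -1, 0, -1], [0, 0, -1, 0, 0.4], [0, 0, -1, 0, 0.4], [0, 0, 0, 0, 0.4], [0, 0, 1, 0, 0.4], [0, 0, 1, 0, 0.4]],
])

```text
t: 9.83
eef_pos: [569.6, 112.3, 53.2]
tcp_rot: [-3.142, 0.001, 0.012]
ft_force: [0.8, -0.7, -0.5]
opening: 0.696
grip_force: 0.0
```

```bash
python3 - <<'E'
from h import *
st();p=env.state()['eef_pos']
a=env.read_camera("scene")
u,v=map(int,proj("scene",p));print(u,v)
cv2.imwrite("pics/b5.png",cv2.resize(a[v-25:v+25,u-30:u+30],(600,500),interpolation=cv2.INTER_CUBIC))
E
```

```text
9.83 [569.6 112.3  53.2] yaw 0.012 F [ 0.8 -0.7 -0.5] op 66.1 gf 0.0 q6 1.64
265 219
```

View pics/b5.png

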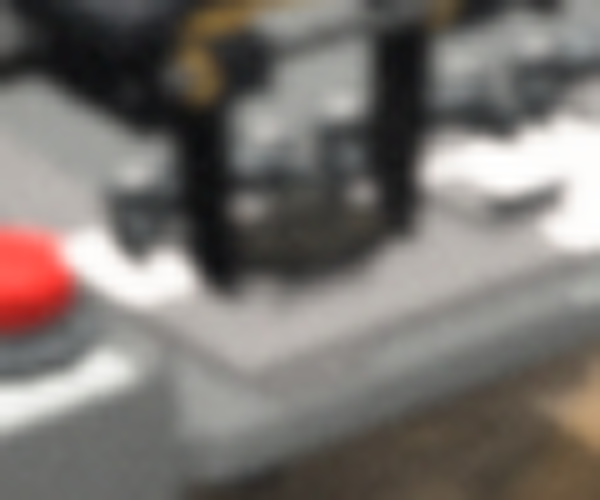

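>>> step_arm([
  [[0, 0, 0, 0, -1], [0, 0, 0, 0, -1], [0, 0, 0, 0, -1], [0, 0, 0, 0, -1], [0, 0, -0.5, 0, -1], [0, 0, -0.5, 0, -1]],
])

```text
t: 10.38
eef_pos: [569.9, 112.4, 54.2]
tcp_rot: [-3.142, -0.0, 0.012]
ft_force: [-0.8, 0.4, -1.2]
opening: 0.576
grip_force: 29.9
```

>>> step_arm([
  [[3, 0, 0, 0, -1], [6, 0, 0, 0, -1], [9, 0, 0, 0, -1], [12, 0, 0, 0, -1], [14, 0, 0, 0, -1], [15.5, 0, 0, 0, -1], [16, 0, 0, 0, -1], [16, 0, 0, 0, -1]],
])

```text
t: 11.05
eef_pos: [585.9, 112.5, 54.1]
tcp_rot: [-3.142, 0.0, 0.012]
ft_force: [-0.1, 0.7, -0.7]
opening: 0.58
grip_force: 29.9
```

>>> step_arm([
  [[1, 0, 0, 0, -1], [2, 0, 0, 0, -1], [3, 0, 0, 0, -1], [3, 0, 0, 0, -1]],
])

```text
t: 11.38
eef_pos: [589.1, 112.6, 54.2]
tcp_rot: [-3.141, -0.0, 0.012]
ft_force: [0.0, 0.0, -0.5]
opening: 0.576
grip_force: 29.9
```

```bash
python3 - <<'E'
from h import *
st();p=env.state()['eef_pos']
a=env.read_camera("scene");b=env.read_camera("top")
u,v=map(int,proj("scene",p));print(u,v)
cv2.imwrite("pics/raw_s6.png",a);cv2.imwrite("pics/raw_t6.png",b)
a=cv2.resize(a[v-20:v+20,u-20:u+20],(400,400),interpolation=cv2.INTER_CUBIC)
u,v=map(int,proj("top",p));print(u,v)
b=cv2.resize(b[v-20:v+20,u-20:u+20],(400,400),interpolation=cv2.INTER_CUBIC)
cv2.imwrite("pics/b6.png",np.hstack([a,b]))
E
```

```text
11.38 [589.1 112.6  54.2] yaw 0.012 F [ 0.   0.  -0.5] op 54.7 gf 29.9 q6 1.64
261 217
271 174
```

View pics/b6.png

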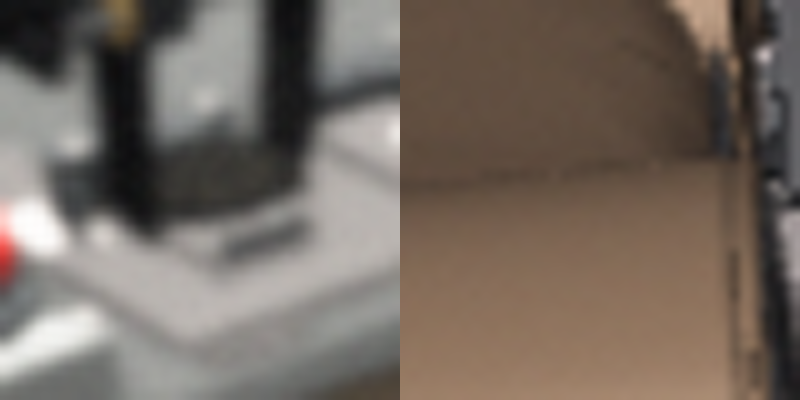

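```bash
python3 - <<'E'
from h import *
f=lambda x,y,z:onz("scene",261-20+x/10-.5,217-20+y/10-.5,z)
for p in [(180,215),(230,208),(280,195)]:print("heel back",f(*p,60)[:2],f(*p,56)[:2])
for p in [(220,238),(300,215)]:print("ridge inner/top",f(*p,58))
for p in [(225,260),(305,235)]:print("ridge outer/top",f(*p,58))
E
```

```text
heel back [580.63875967 131.4114868 ] [587.45348761 126.85971891]
heel back [574.78452253 115.68957893] [581.55997415 111.03233209]
heel back [572.5677393   97.17727452] [579.32831843  92.39582787]
ridge inner/top [562.00570865 128.66863039  58.        ]
ridge inner/top [559.62484227  98.4877579   58.        ]
ridge outer/top [547.99998048 136.52869682  58.        ]
ridge outer/top [546.65007612 105.91590876  58.        ]
```

>>> step_arm([
  [[0.7, 0, 0, 0, -1], [1.5, 0, 0, 0, -1], [2.2, 0, 0, 0, -1], [2.5, 0, 0, 0, -1], [2.5, 0, 0, 0, -1]],
])

```text
t: 11.9
eef_pos: [591.4, 112.6, 54.2]
tcp_rot: [-3.142, -0.0, 0.012]
ft_force: [0.1, 0.2, 0.1]
opening: 0.576
grip_force: 29.9
```

>>> step_arm([
  [[0, 0, 0, 0, 0.45], [0, 0, 0, 0, 0.45], [0, 0, 0, 0, 0.45], [0, 0, -40, 0, 0.45], [-40, 0, -60, 0, 0.45], [-80, 0, -60, 0, 0], [-120, 0, -60, 0, -1], [-120, 0, -60, 0, -1]],
])

```text
t: 12.57
eef_pos: [463.6, 111.1, 114.1]
tcp_rot: [3.141, 0.006, 0.012]
ft_force: [1.5, -0.0, 0.1]
opening: 0.57
grip_force: 0.0
```

```bash
python3 - <<'E'
from h import *
st()
a=env.read_camera("scene");b=env.read_camera("top")
cv2.imwrite("pics/raw_s7.png",a);cv2.imwrite("pics/raw_t7.png",b)
u,v=map(int,proj("scene",[588,113,56]));print(u,v)
a=cv2.resize(a[v-20:v+20,u-20:u+20],(400,400),interpolation=cv2.INTER_CUBIC)
u,v=map(int,proj("top",[588,113,56]));print(u,v)
b=cv2.resize(b[v-20:v+20,u-20:u+20],(400,400),interpolation=cv2.INTER_CUBIC)
cv2.imwrite("pics/b7.png",np.hstack([a,b]))
E
```

```text
12.57 [463.6 111.1 114.1] yaw 0.012 F [ 1.5 -0.   0.1] op 54.1 gf 0.0 q6 1.65
261 216
271 174
```

View pics/b7.png

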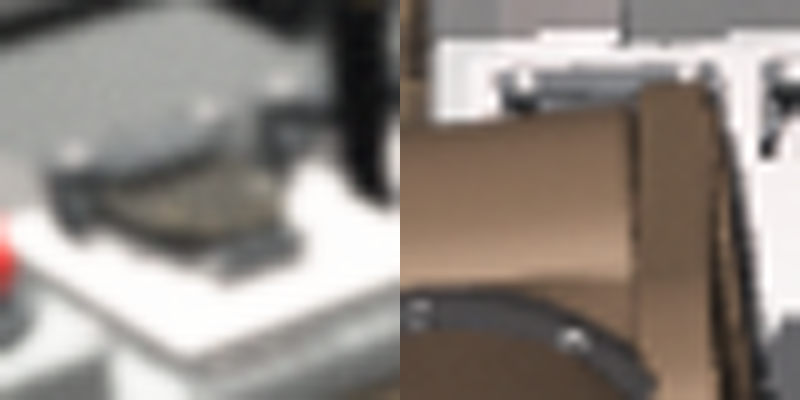

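>>> step_arm([
  [[35, 0, 0, 0, -1], [70, 0, 0, 0, -1], [103, 0, 20, 0, -1], [103, 0, 40, 0, -1], [103, 0, 46, 0, -1], [103, 0, 48, 0, -1], [103, 0, 50, 0, -1], [103, 0, 51, 0, -1]],
])

```text
t: 13.33
eef_pos: [574.4, 112.5, 63.8]
tcp_rot: [-3.141, -0.001, 0.012]
ft_force: [-0.4, -0.8, 0.3]
opening: 0.002
grip_force: 0.0
```

>>> step_arm([
  [[0, 0, 0.7, 0, -1], [0, 0, 1.4, 0, -1], [0, 0, 2, 0, -1], [0, 0, 2.5, 0, -1], [0, 0, 2.5, 0, -1]],
])

```text
t: 13.75
eef_pos: [574.5, 112.5, 61.3]
tcp_rot: [-3.141, -0.001, 0.012]
ft_force: [-1.0, -0.8, 4.9]
opening: 0.005
grip_force: 2.3
```

Heel A sits flat: the contact at z = 61.3 matches the heel's top on the seat (61). I'll check that B and C haven't moved before picking them.

>>> step_arm([
  [[0, 0, -30, 0, 1], [-20, 0, -45, -5, 1], [-50, 0, -45, -10, 1], [-50, 0, -45, -15, 1]],
])

```text
t: 14.08
eef_pos: [520.3, 111.9, 106.5]
tcp_rot: [-3.141, 0.002, 0.278]
ft_force: [0.9, 0.1, 1.1]
opening: 0.224
grip_force: 0.0
```

```bash
cat >> h.py <<'E'
def blob(im,cam,x,y,r=14):
    u,v=map(int,proj(cam,[x,y,5]));h=cv2.cvtColor(im,cv2.COLOR_BGR2HSV)[v-r:v+r+1,u-r-4:u+r+5]
    k=((h[...,1]<75)&(h[...,2]<115)).astype(np.uint8);n,l,s,c=cv2.connectedComponentsWithStats(k)
    i=1+s[1:,4].argmax() if n>1 else 0
    q=c[i]+[u-r-4,v-r];return s[i,4],np.round(q,1),np.round(onz(cam,*q,5)[:2],1)
def check():
    s1=env.read_camera("scene");t1=env.read_camera("top");s0=cv2.imread("pics/raw_scene0.png");t0=cv2.imread("pics/raw_top0.png")
    for n,p in dict(B=(430,56),C=(406,-150),D=(381,-377)).items():
        for cam,a,b in(("scene",s0,s1),("top",t0,t1)):
            print(n,cam,"was",*blob(a,cam,*p),"now",*blob(b,cam,*p))
    return s1,t1
E
python3 - <<'E'
from h import *
st();check();rel(429.9,56.3,60,0.29)
E
```

```text
14.08 [520.3 111.9 106.5] yaw 0.278 F [0.9 0.1 1.1] op 21.3 gf 0.0 q6 1.38
B scene was 46 [307.8 246.7] [409.4  64.7] now 214 [308.6 248. ] [402.   67.9]
B top was 336 [293.  225.2] [427.3  48.3] now 276 [293.5 225.3] [426.9  46.5]
C scene was 8 [356.8 230.8] [ 386. -135.] now 871 [358.2 226.2] [ 405.9 -163.8]
C top was 207 [354.  230.8] [ 403.5 -151.7] now 175 [354.2 231.1] [ 402.5 -152.2]
D scene was 352 [409.3 212.1] [ 364.4 -401.6] now 200 [413.7 210.8] [ 360.9 -424.3]
D top was 580 [421.8 235.7] [ 382. -373.] now 563 [421.3 235.8] [ 381.8 -371.3]
rel [-105.7   28.    46.4] turn -0.9
```

>>> step_arm([
  [[-35, 9, 0, -1, 1], [-70, 18, 0, -1, 1], [-106, 28, 0, -1, 1], [-106, 28, 20, -1, 1], [-106, 28, 40, -1, 1], [-106, 28, 50, -1, 1], [-106, 28, 50, -1, 1], [-106, 28, 50, -1, 1]],
])

```text
t: 14.85
eef_pos: [430.4, 56.2, 55.4]
tcp_rot: [-3.141, 0.001, 0.289]
ft_force: [0.2, 0.7, -0.4]
opening: 0.873
grip_force: 0.0
```

```bash
python3 - <<'E'
from h import *
env.read_camera("scene");st();rel(429.9,56.3,2,0.29)
E
```

```text
14.9 [430.5  56.2  55.9] yaw 0.289 F [0.4 0.1 0.2] op 87.2 gf 0.0 q6 1.26
rel [-0.6 -0.2 53.9] turn -0.0
```

>>> step_arm([
  [[0, 0, 20, 0, 1], [0, 0, 40, 0, 1], [0, 0, 50, 0, 1], [0, 0, 54, 0, 1], [0, 0, 54, 0, 0], [0, 0, 54, 0, -1], [0, 0, 54, 0, -1], [0, 0, 54, 0, -1]],
])

```text
t: 15.57
eef_pos: [430.3, 56.3, 2.4]
tcp_rot: [3.141, -0.001, 0.291]
ft_force: [0.2, -0.1, -0.7]
opening: 0.776
grip_force: 0.0
```

>>> step_arm([
  [[0, 0, 0, 0, -1], [0, 0, 0, 0, -1], [0, 0, 0, 0, -1], [0, 0, 0, 0, -1], [0, 0, 0, 0, -1]],
])

```text
t: 15.98
eef_pos: [430.0, 56.2, 1.9]
tcp_rot: [3.141, -0.001, 0.291]
ft_force: [-0.6, -0.4, 6.8]
opening: 0.578
grip_force: 29.9
```

>>> step_arm([
  [[0, 0, -40, -4, -1], [0, 0, -80, -11, -1], [0, 0, -96, -18, -1], [30, 17, -96, -25, -1], [60, 33, -96, -32, -1], [90, 49, -96, -39, -1], [120, 65, -96, -46, -1], [127, 69, -96, -53, -1]],
])

```text
t: 16.65
eef_pos: [575.6, 25.5, 97.7]
tcp_rot: [3.139, -0.001, 1.221]
ft_force: [-0.6, 0.9, -0.8]
opening: 0.577
grip_force: 29.9
```

>>> step_arm([
  [[0, 0, 0, -7, -1], [0, 0, 0, -14, -1], [0, 0, 0, -21, -1], [0, 0, 0, -28, -1], [0, 0, 0, -35, -1], [0, 0, 0, -42, -1], [0, 0, 0, -49, -1], [0, 0, 0, -56, -1]],
])

```text
t: 17.32
eef_pos: [571.1, 26.6, 97.5]
tcp_rot: [-3.141, -0.0, 2.199]
ft_force: [-1.1, 0.4, -0.2]
opening: 0.574
grip_force: 29.9
```

>>> step_arm([
  [[0, 0, 0, -7, -1], [0, 0, 0, -14, -1], [0, 0, 0, -21, -1], [0, 0, 0, -28, -1], [0, 0, 0, -35, -1], [0, 0, 0, -42, -1], [0, 0, 0, -49, -1], [0, 0, 0, -55, -1]],
])

```text
t: 17.98
eef_pos: [571.1, 26.6, 97.5]
tcp_rot: [3.141, -0.001, -3.124]
ft_force: [0.5, -0.6, -0.7]
opening: 0.577
grip_force: 29.9
```

```bash
python3 - <<'E'
from h import *
env.read_camera("scene");st();rel(571,26.4,63,3.1596)
E
```

```text
18.03 [571.1  26.5  97.5] yaw -3.117 F [ 0.3  0.3 -0.6] op 54.9 gf 29.9 q6 -1.66
rel [ 0.1 -0.1 34.5] turn 0.4
```

>>> step_arm([
  [[0, 0, 15, 0.5, -1], [0, 0, 28, 0.5, -1], [0, 0, 34, 0.5, -1], [0, 0, 36, 0.5, -1], [0, 0, 37, 0.5, -1], [0, 0, 37.5, 0.5, -1], [0, 0, 37.5, 0.5, 0.4], [0, 0, 37.5, 0.5, 0.4]],
])

```text
t: 18.7
eef_pos: [571.6, 26.5, 60.7]
tcp_rot: [3.142, 0.001, -3.139]
ft_force: [-1.1, 0.5, -0.8]
opening: 0.661
grip_force: 0.0
```

>>> step_arm([
  [[0, 0, 0, 0, 0.4], [0, 0, 3, 0, 0.4], [0, 0, 6.5, 0, 0.4], [0, 0, 6.5, 0, -1], [0, 0, 6.5, 0, -1], [0, 0, 6.5, 0, -1], [0, 0, 6.5, 0, -1], [0, 0, 6, 0, -1]],
])

```text
t: 19.37
eef_pos: [571.3, 26.6, 54.1]
tcp_rot: [3.142, -0.0, -3.139]
ft_force: [0.5, 0.7, 0.1]
opening: 0.578
grip_force: 29.9
```

>>> step_arm([
  [[-3, 0, 0, 0, -1], [-6, 0, 0, 0, -1], [-9, 0, 0, 0, -1], [-12, 0, 0, 0, -1], [-15, 0, 0, 0, -1], [-18, 0, 0, 0, -1], [-20, 0, 0, 0, -1], [-20, 0, 0, 0, -1]],
])

```text
t: 20.03
eef_pos: [591.7, 26.6, 54.1]
tcp_rot: [3.142, 0.0, -3.139]
ft_force: [-0.9, -0.4, 0.1]
opening: 0.579
grip_force: 29.9
```

>>> step_arm([
  [[-1, 0, 0, 0, -1], [-1, 0, 0, 0, 0.45], [-1, 0, 0, 0, 0.45], [-1, 0, 0, 0, 0.45], [-1, 0, -30, 0, -1], [16, 0, -30, 0, -1], [16, 0, -30, 0, -1], [16, 0, -30, 0, -1]],
])

```text
t: 20.7
eef_pos: [575.1, 26.6, 84.3]
tcp_rot: [3.141, 0.0, -3.139]
ft_force: [0.5, -0.2, -0.3]
opening: 0.497
grip_force: 0.0
```

>>> step_arm([
  [[0, 0, 0, 0, -1], [0, 0, 0, 0, -1], [0, 0, 0, 0, -1], [0, 0, 0, 0, -1], [0, 0, 0, 0, -1], [0, 0, 10, 0, -1], [0, 0, 16, 0, -1], [0, 0, 19, 0, -1]],
])

```text
t: 21.37
eef_pos: [575.1, 26.6, 64.1]
tcp_rot: [3.141, -0.001, -3.139]
ft_force: [-0.6, -0.1, -0.3]
opening: 0.009
grip_force: 0.0
```

>>> step_arm([
  [[0, 0, 1, 0, -1], [0, 0, 2, 0, -1], [0, 0, 3, 0, -1], [0, 0, 4, 0, -1], [0, 0, 4.5, 0, -1], [0, 0, 4.5, 0, -1]],
])

```text
t: 21.87
eef_pos: [575.4, 26.6, 61.3]
tcp_rot: [3.142, 0.001, -3.139]
ft_force: [-1.9, 0.8, 6.6]
opening: 0.004
grip_force: 3.3
```

>>> step_arm([
  [[0, 0, -40, 5, 1], [30, -31, -45, 12, 1], [60, -62, -45, 19, 1], [90, -93, -45, 26, 1], [115, -119, -45, 33, 1], [140, -145, -45, 40, 1], [160, -167, -45, 47, 1], [170, -176, -45, 54, 1]],
])

```text
t: 22.53
eef_pos: [403.8, -151.7, 105.9]
tcp_rot: [-3.142, 0.0, 2.194]
ft_force: [0.9, -1.1, 0.3]
opening: 0.505
grip_force: 0.0
```

>>> step_arm([
  [[0, 0, 0, 7, 1], [0, 0, 0, 14, 1], [0, 0, 0, 21, 1], [0, 0, 0, 28, 1], [0, 0, 0, 35, 1], [0, 0, 0, 42, 1], [0, 0, 0, 49, 1], [0, 0, 0, 56, 1]],
])

```text
t: 23.2
eef_pos: [405.9, -150.0, 105.8]
tcp_rot: [3.141, -0.0, 1.219]
ft_force: [0.2, -0.1, -0.2]
opening: 0.996
grip_force: 0.0
```

>>> step_arm([
  [[0, 0, 0, 7, 1], [0, 0, 0, 14, 1], [0, 0, 0, 21, 1], [0, 0, 0, 27, 1], [0, 0, 0, 27, 1]],
])

```text
t: 23.62
eef_pos: [405.9, -149.9, 105.8]
tcp_rot: [3.141, -0.0, 0.749]
ft_force: [0.7, 0.4, -0.3]
opening: 0.998
grip_force: 0.0
```

```bash
python3 - <<'E'
from h import *
s,t=check();st();rel(405.8,-149.8,2,0.754)
cv2.imwrite("pics/raw_s8.png",s)
cv2.imwrite("pics/raw_t8.png",t)
E
```

```text
B scene was 46 [307.8 246.7] [409.4  64.7] now 19 [289.8 229.8] [533.7  37.8]
B top was 336 [293.  225.2] [427.3  48.3] now 48 [299.9 224.8] [428.   25.7]
C scene was 8 [356.8 230.8] [ 386. -135.] now 211 [340.9 230.7] [420.2 -93.1]
C top was 207 [354.  230.8] [ 403.5 -151.7] now 1073 [353. 230.] [ 406.4 -148.5]
D scene was 352 [409.3 212.1] [ 364.4 -401.6] now 71 [398.8 220.9] [ 342.5 -309.6]
D top was 580 [421.8 235.7] [ 382. -373.] now 557 [421.3 235.6] [ 382.4 -371.2]
23.72 [ 405.9 -149.9  105.8] yaw 0.757 F [0.  0.3 0.1] op 95.0 gf 0.0 q6 0.31
rel [  0.   -0.2 103.8] turn 0.2
```

>>> step_arm([
  [[0, 0, 35, 0, 1], [0, 0, 70, 0, 1], [0, 0, 90, 0, 1], [0, 0, 100, 0, 1], [0, 0, 104, 0, 1], [0, 0, 104, 0, 0], [0, 0, 104, 0, -1], [0, 0, 104, 0, -1]],
])

```text
t: 24.38
eef_pos: [406.1, -150.0, 2.1]
tcp_rot: [3.141, -0.0, 0.755]
ft_force: [0.6, -0.3, 0.8]
opening: 0.845
grip_force: 0.0
```

>>> step_arm([
  [[0, 0, 0, 0, -1], [0, 0, 0, 0, -1], [0, 0, 0, 0, -1], [0, 0, 0, 0, -1], [0, 0, 0, 0, -1], [0, 0, 0, 0, -1]],
])

```text
t: 24.88
eef_pos: [406.1, -150.1, 1.9]
tcp_rot: [3.141, -0.0, 0.753]
ft_force: [-0.5, -0.6, 6.0]
opening: 0.575
grip_force: 29.7
```

>>> step_arm([
  [[0, 0, -40, -4, -1], [0, 0, -80, -11, -1], [0, 0, -96, -18, -1], [39, 10, -96, -25, -1], [78, 20, -96, -32, -1], [117, 30, -96, -39, -1], [155, 40, -96, -46, -1], [183, 48, -96, -53, -1]],
])

```text
t: 25.55
eef_pos: [574.2, -57.9, 97.6]
tcp_rot: [3.141, -0.0, 1.685]
ft_force: [-0.0, -0.4, -1.0]
opening: 0.581
grip_force: 29.8
```

>>> step_arm([
  [[0, 0, 0, -7, -1], [0, 0, 0, -14, -1], [0, 0, 0, -21, -1], [0, 0, 0, -28, -1], [0, 0, 0, -35, -1], [0, 0, 0, -42, -1], [0, 0, 0, -49, -1], [0, 0, 0, -56, -1]],
])

```text
t: 26.22
eef_pos: [571.8, -59.6, 97.3]
tcp_rot: [-3.141, -0.001, 2.662]
ft_force: [0.2, -0.3, -0.8]
opening: 0.576
grip_force: 29.8
```

>>> step_arm([
  [[0, 0, 0, -7, -1], [0, 0, 0, -14, -1], [0, 0, 0, -21, -1], [0, 0, 0, -28, -1], [0, 0, 0, -29, -1], [0, 0, 0, -29, -1]],
])

```text
t: 26.72
eef_pos: [571.9, -59.7, 97.4]
tcp_rot: [3.141, -0.001, -3.124]
ft_force: [0.7, -1.0, -1.2]
opening: 0.578
grip_force: 29.8
```

```bash
python3 - <<'E'
from h import *
env.read_camera("scene");st();rel(572.8,-59.6,60.5,3.1596)
E
```

```text
26.77 [572.  -59.7  97.5] yaw -3.125 F [ 0.8 -0.1 -0.9] op 55.0 gf 29.8 q6 -1.81
rel [-0.8  0.1 37. ] turn -0.1
```

>>> step_arm([
  [[0, 0, 15, 0, -1], [0, 0, 28, 0, -1], [0, 0, 34, 0, -1], [0, 0, 36, 0, -1], [0, 0, 37, 0, -1], [0, 0, 37.5, 0, -1], [0, 0, 37.5, 0, 0.4], [0, 0, 37.5, 0, 0.4]],
])

```text
t: 27.43
eef_pos: [572.4, -59.8, 60.7]
tcp_rot: [-3.141, 0.001, -3.122]
ft_force: [0.1, 0.4, -0.9]
opening: 0.661
grip_force: 0.0
```

>>> step_arm([
  [[0, 0, 0, 0, 0.4], [0, 0, 3, 0, 0.4], [0, 0, 6.5, 0, 0.4], [0, 0, 6.5, 0, -1], [0, 0, 6.5, 0, -1], [0, 0, 6.5, 0, -1], [0, 0, 6.5, 0, -1], [0, 0, 6, 0, -1]],
])

```text
t: 28.1
eef_pos: [572.1, -59.7, 54.1]
tcp_rot: [3.141, -0.0, -3.121]
ft_force: [0.6, 0.0, -1.4]
opening: 0.58
grip_force: 29.8
```

>>> step_arm([
  [[-3, 0, 0, 0, -1], [-6, 0, 0, 0, -1], [-9, 0, 0, 0, -1], [-12, 0, 0, 0, -1], [-15, 0, 0, 0, -1], [-18, 0, 0, 0, -1], [-20, 0, 0, 0, -1], [-20, 0, 0, 0, -1]],
])

```text
t: 28.77
eef_pos: [592.6, -59.3, 54.1]
tcp_rot: [3.142, 0.0, -3.121]
ft_force: [-0.5, 0.2, -0.1]
opening: 0.575
grip_force: 29.8
```

>>> step_arm([
  [[-1, 0, 0, 0, -1], [-1.5, 0, 0, 0, -1], [-1.5, 0, 0, 0, 0.45], [-1.5, 0, 0, 0, 0.45], [-1.5, 0, 0, 0, 0.45], [-1, 0, -30, 0, -1], [16, 0, -30, 0, -1], [16, 0, -30, 0, -1]],
])

```text
t: 29.43
eef_pos: [574.7, -59.6, 85.1]
tcp_rot: [-3.142, 0.0, -3.121]
ft_force: [1.1, -0.1, -0.6]
opening: 0.569
grip_force: 0.0
```

>>> step_arm([
  [[0, 0, 0, 0, -1], [0, 0, 0, 0, -1], [0, 0, 0, 0, -1], [0, 0, 0, 0, -1], [0, 0, 0, 0, -1], [0, 0, 10, 0, -1], [0, 0, 16, 0, -1], [0, 0, 19, 0, -1]],
])

```text
t: 30.1
eef_pos: [575.7, -59.6, 63.7]
tcp_rot: [3.141, -0.002, -3.121]
ft_force: [0.2, -0.4, 0.2]
opening: 0.029
grip_force: 0.0
```

>>> step_arm([
  [[0, 0, 1, 0, -1], [0, 0, 2, 0, -1], [0, 0, 3, 0, -1], [0, 0, 4, 0, -1], [0, 0, 4.5, 0, -1], [0, 0, 4.5, 0, -1]],
])

```text
t: 30.6
eef_pos: [576.3, -59.7, 61.3]
tcp_rot: [-3.141, 0.001, -3.121]
ft_force: [-1.9, 0.8, 5.8]
opening: 0.002
grip_force: 2.7
```

>>> step_arm([
  [[10, 0, -35, 0, 1], [50, 0, -45, 0, 1], [90, 0, -45, 0, 1], [130, 0, -45, 2, 1], [165, -20, -45, 4, 1], [195, -50, -45, 4, 1], [201, -90, -45, 4, 1], [201, -130, -45, 4, 1]],
])

```text
t: 31.27
eef_pos: [375.9, -194.4, 106.3]
tcp_rot: [3.141, 0.0, 3.093]
ft_force: [1.8, -0.3, 0.4]
opening: 0.507
grip_force: 0.0
```

```bash
python3 - <<'E'
from h import *
check();st();rel(381.4,-377.6,60,3.09)
E
```

```text
B scene was 46 [307.8 246.7] [409.4  64.7] now 19 [289.8 229.8] [533.7  37.8]
B top was 336 [293.  225.2] [427.3  48.3] now 1073 [290. 224.] [431.4  58.1]
C scene was 8 [356.8 230.8] [ 386. -135.] now 130 [339.  229.4] [430.9 -94.3]
C top was 207 [354.  230.8] [ 403.5 -151.7] now 57 [348.3 219.9] [ 440.5 -134.4]
D scene was 352 [409.3 212.1] [ 364.4 -401.6] now 119 [394.3 218.4] [ 366.  -313.2]
D top was 580 [421.8 235.7] [ 382. -373.] now 483 [423.  236.4] [ 379.6 -376.8]
31.37 [ 378.4 -198.6  106.2] yaw 3.087 F [ 1.   0.7 -0.2] op 56.3 gf 0.0 q6 -2.15
rel [ -12.7 -178.6   46.2] turn -0.2
```

>>> step_arm([
  [[-3, -40, 0, 0, 1], [-6, -80, 0, 0, 1], [-9, -120, 0, 0, 1], [-12, -160, 0, 0, 1], [-13, -178, 20, 0, 1], [-13, -178, 46, 0, 1], [-13, -178, 46, 0, 1], [-13, -178, 46, 0, 1]],
])

```text
t: 32.03
eef_pos: [381.6, -371.2, 59.1]
tcp_rot: [3.139, -0.002, 3.092]
ft_force: [0.0, -0.3, 0.3]
opening: 0.999
grip_force: 0.0
```

```bash
python3 - <<'E'
from h import *
env.read_camera("top");st();rel(381.4,-377.6,2,3.09)
E
```

```text
32.08 [ 382.1 -371.4   60.1] yaw 3.093 F [-0.  -0.8  0.3] op 94.8 gf 0.0 q6 -2.42
rel [ 0.4 -6.2 58.1] turn 0.1
```

>>> step_arm([
  [[0, -6, 20, 0, 1], [0, -6, 40, 0, 1], [0, -6, 52, 0, 1], [0, -6, 58, 0, 1], [0, -6, 58, 0, 1], [0, -6, 58, 0, 0], [0, -6, 58, 0, -1], [0, -6, 58, 0, -1]],
])

```text
t: 32.75
eef_pos: [382.1, -378.4, 2.7]
tcp_rot: [-3.14, 0.001, 3.092]
ft_force: [0.2, 1.3, 0.1]
opening: 0.842
grip_force: 0.0
```

>>> step_arm([
  [[0, 0, 0, 0, -1], [0, 0, 0, 0, -1], [0, 0, 0, 0, -1], [0, 0, 0, 0, -1], [0, 0, 0, 0, -1], [0, 0, 0, 0, -1]],
])

```text
t: 33.25
eef_pos: [381.7, -378.1, 1.8]
tcp_rot: [3.141, 0.0, 3.092]
ft_force: [-0.2, 1.4, 4.8]
opening: 0.571
grip_force: 29.9
```

>>> step_arm([
  [[0, 0, -40, 3, -1], [0, 0, -80, 10, -1], [1, 30, -98, 17, -1], [3, 68, -98, 24, -1], [5, 106, -98, 31, -1], [7, 144, -98, 38, -1], [9, 182, -98, 45, -1], [11, 220, -98, 52, -1]],
])

```text
t: 33.92
eef_pos: [381.3, -160.3, 99.7]
tcp_rot: [3.141, 0.0, 2.194]
ft_force: [0.9, 0.7, -0.3]
opening: 0.571
grip_force: 29.9
```

>>> step_arm([
  [[0, 0, 0, 7, -1], [0, 0, 0, 14, -1], [0, 0, 0, 21, -1], [0, 0, 0, 28, -1], [0, 0, 0, 35, -1], [0, 0, 0, 42, -1], [0, 0, 0, 49, -1], [0, 0, 0, 56, -1]],
])

```text
t: 34.58
eef_pos: [381.8, -161.9, 99.6]
tcp_rot: [-3.142, -0.0, 1.217]
ft_force: [0.3, 0.8, -0.3]
opening: 0.576
grip_force: 29.9
```

>>> step_arm([
  [[0, 0, 0, 7, -1], [0, 0, 0, 14, -1], [0, 0, 0, 21, -1], [0, 0, 0, 28, -1], [0, 0, 0, 35, -1], [0, 0, 0, 42, -1], [0, 0, 0, 49, -1], [0, 0, 0, 56, -1]],
])

```text
t: 35.25
eef_pos: [381.7, -161.9, 99.5]
tcp_rot: [-3.141, 0.0, 0.24]
ft_force: [-0.1, 0.2, -0.6]
opening: 0.574
grip_force: 29.9
```

```bash
python3 - <<'E'
from h import *
env.read_camera("scene");st();rel(574,-145.6,97,0.018)
E
```

```text
35.3 [ 381.8 -161.9   99.6] yaw 0.23 F [-0.2 -0.6 -0.4] op 54.4 gf 29.9 q6 0.78
rel [190.9  28.    2.6] turn 12.2
```

>>> step_arm([
  [[35, 5, 0, 6, -1], [70, 10, 0, 12, -1], [105, 15, 0, 12, -1], [140, 20, 0, 12, -1], [175, 26, 0, 12, -1], [191, 28, 0, 12, -1], [191, 28, 2, 12, -1], [191, 28, 2, 12, -1]],
])

```text
t: 35.97
eef_pos: [573.6, -142.2, 96.7]
tcp_rot: [-3.141, 0.001, 0.039]
ft_force: [-0.3, -0.6, -1.2]
opening: 0.577
grip_force: 29.9
```

```bash
python3 - <<'E'
from h import *
env.read_camera("scene");st();rel(574,-145.6,60.5,0.018)
E
```

```text
36.02 [ 572.9 -142.3   96.9] yaw 0.038 F [-0.3 -0.3 -0.6] op 54.8 gf 29.9 q6 1.18
rel [ 1.   3.3 36.4] turn 1.2
```

>>> step_arm([
  [[1, 3.3, 15, 1, -1], [1, 3.3, 28, 1, -1], [1, 3.3, 33, 1, -1], [1, 3.3, 35, 1, -1], [1, 3.3, 36, 1, -1], [1, 3.3, 36.5, 1, -1], [1, 3.3, 36.5, 1, 0.4], [1, 3.3, 36.5, 1, 0.4]],
])

```text
t: 36.68
eef_pos: [575.2, -145.9, 61.7]
tcp_rot: [3.141, -0.001, 0.019]
ft_force: [0.5, -0.3, 0.3]
opening: 0.661
grip_force: 0.0
```

>>> step_arm([
  [[0, 0, 0, 0, 0.4], [0, 0, 3, 0, 0.4], [0, 0, 6.5, 0, 0.4], [0, 0, 6.5, 0, -1], [0, 0, 6.5, 0, -1], [0, 0, 6.5, 0, -1], [0, 0, 6.5, 0, -1], [0, 0, 6, 0, -1]],
])

```text
t: 37.35
eef_pos: [574.9, -145.8, 55.1]
tcp_rot: [-3.141, 0.0, 0.019]
ft_force: [0.4, -0.2, -1.7]
opening: 0.576
grip_force: 29.9
```

>>> step_arm([
  [[3, 0, 0, 0, -1], [6, 0, 0, 0, -1], [9, 0, 0, 0, -1], [12, 0, 0, 0, -1], [15, 0, 0, 0, -1], [18, 0, 0, 0, -1], [20, 0, 0, 0, -1], [20, 0, 0, 0, -1]],
])

```text
t: 38.02
eef_pos: [595.4, -145.5, 55.1]
tcp_rot: [-3.142, -0.0, 0.019]
ft_force: [-0.7, -0.6, -0.4]
opening: 0.572
grip_force: 29.9
```

>>> step_arm([
  [[0, 0, 0, 0, 0.45], [0, 0, 0, 0, 0.45], [0, 0, 0, 0, 0.45], [0, 0, -30, 0, -1], [-17, 0, -30, 0, -1], [-17, 0, -30, 0, -1], [-17, 0, -30, 0, -1], [-17, 0, -30, 0, -1]],
])

```text
t: 38.68
eef_pos: [578.2, -145.8, 84.9]
tcp_rot: [-3.141, 0.0, 0.019]
ft_force: [0.0, 0.6, 0.1]
opening: 0.431
grip_force: 0.0
```

>>> step_arm([
  [[0, 0, 0, 0, -1], [0, 0, 0, 0, -1], [0, 0, 0, 0, -1], [0, 0, 0, 0, -1], [0, 0, 0, 0, -1], [0, 0, 10, 0, -1], [0, 0, 16, 0, -1], [0, 0, 20, 0, -1]],
])

```text
t: 39.35
eef_pos: [577.5, -145.6, 63.8]
tcp_rot: [-3.141, 0.001, 0.019]
ft_force: [0.3, -0.7, -0.5]
opening: -0.0
grip_force: 0.0
```

>>> step_arm([
  [[0, 0, 1, 0, -1], [0, 0, 2, 0, -1], [0, 0, 3, 0, -1], [0, 0, 4, 0, -1], [0, 0, 4.5, 0, -1], [0, 0, 4.5, 0, -1]],
])

```text
t: 39.85
eef_pos: [578.1, -145.8, 61.3]
tcp_rot: [3.141, -0.001, 0.019]
ft_force: [-1.1, -0.5, 5.4]
opening: 0.007
grip_force: 2.5
```

>>> step_arm([
  [[-5, 0, -40, 0, -1], [-40, 0, -80, 0, -1], [-80, 0, -120, 0, -1], [-120, 0, -140, 0, -1], [-160, 0, -140, 0, -1], [-160, 0, -140, 0, -1]],
])

```text
t: 40.35
eef_pos: [415.3, -148.3, 202.2]
tcp_rot: [3.141, -0.001, 0.019]
ft_force: [0.4, -0.6, -0.3]
opening: 0.006
grip_force: 0.0
```

```bash
python3 - <<'E'
from h import *
st();a=env.read_camera("scene");b=env.read_camera("top")
cv2.imwrite("pics/raw_s9.png",a);cv2.imwrite("pics/raw_t9.png",b)
a=cv2.resize(a[155:250,215:375],(800,475),interpolation=cv2.INTER_CUBIC)[60:350]
b0=cv2.imread("pics/raw_top0.png")
k=cv2.resize(b[150:195,225:290],(433,300),interpolation=cv2.INTER_CUBIC)
l=cv2.resize(b0[155:200,380:435],(367,300),interpolation=cv2.INTER_CUBIC)
cv2.imwrite("pics/b9.png",np.vstack([a,np.hstack([k,l])]))
print(onz("top",404.7,180.3,160),onz("top",407.4,182.1,185))
E
```

```text
40.35 [ 415.3 -148.3  202.2] yaw 0.019 F [ 0.4 -0.6 -0.3] op 0.5 gf 0.0 q6 1.06
[ 528.78869909 -296.59939006  160.        ] [ 516.28107389 -298.79591769  185.        ]
```

View pics/b9.png

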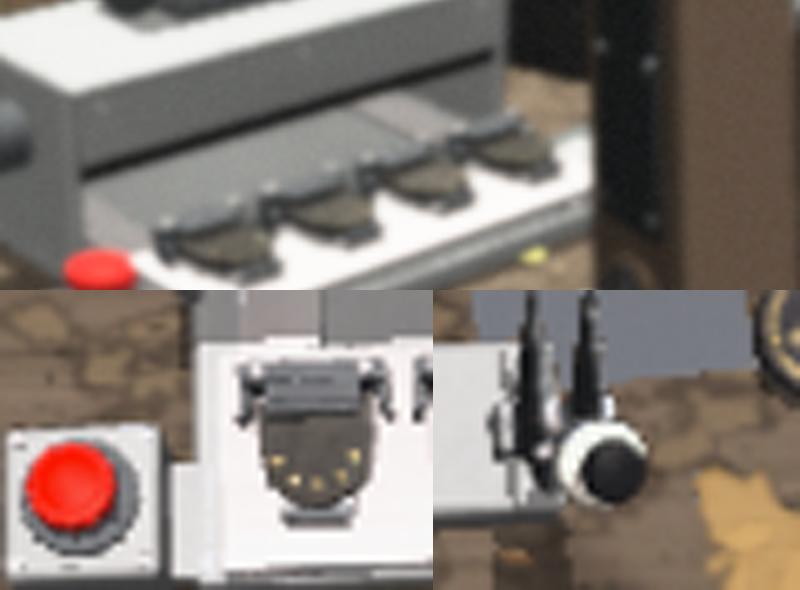

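All four heels lie flat behind their ridges and under the lips: backs at crop (215,250), (325,225), (420,195) and (510,165). The button is still down. Next I'll twist it free.

>>> step_arm([
  [[16, -37, 0, -5, 0.6], [32, -74, 0, -10, 0.6], [48, -111, 0, -15, 0.6], [64, -148, 0, -20, 0.6], [79, -185, 0, -25, 0.6], [95, -222, 0, -30, 0.6], [110, -259, 0, -33, 0.6], [126, -296, 0, -33, 0.6]],
])

```text
t: 41.12
eef_pos: [539.3, 152.1, 200.5]
tcp_rot: [3.142, -0.0, 0.599]
ft_force: [0.3, -1.3, -0.1]
opening: 0.506
grip_force: 0.0
```

```bash
python3 - <<'E'
from h import *
env.read_camera("scene");st();rel(565.7,224.9,105,0.6);print(onz("top",236.6,180.8,68),onz("top",235.2,178.9,88))
E
```

```text
41.17 [541.5 157.1 200.5] yaw 0.598 F [-3.8  2.9 -1.8] op 52.0 gf 0.0 q6 1.14
rel [ 58.2 -42.4  95.5] turn -0.1
[565.48446471 224.49996091  68.        ] [566.20213916 225.32533754  88.        ]
```

>>> step_arm([
  [[29, -21, 20, 0, 0.6], [57, -41, 50, 0, 0.6], [57, -41, 85, 0, 0.6], [57, -41, 88, 0, 0.6], [57, -41, 88, 0, 0.6], [57, -41, 88, 0, 0.6]],
])

```text
t: 41.67
eef_pos: [563.2, 215.0, 113.7]
tcp_rot: [3.141, -0.001, 0.594]
ft_force: [-0.1, -0.5, 0.4]
opening: 0.8
grip_force: 0.0
```

```bash
python3 - <<'E'
from h import *
env.read_camera("scene");st();rel(565.8,224.9,73.5,0.6)
E
```

```text
41.72 [563.6 214.9 114.5] yaw 0.594 F [-0.2  0.1  0. ] op 75.9 gf 0.0 q6 1.23
rel [ 7.5 -7.  41. ] turn -0.4
```

>>> step_arm([
  [[7.5, -7, 0, 0, 0.6], [7.5, -7, 20, 0, 0.6], [7.5, -7, 34, 0, 0.6], [7.5, -7, 39, 0, 0.6], [7.5, -7, 40, 0, 0.6], [7.5, -7, 40, 0, 0.6], [7.5, -7, 40, 0, -1], [7.5, -7, 40, 0, -1]],
])

```text
t: 42.38
eef_pos: [565.5, 225.5, 73.7]
tcp_rot: [3.141, -0.002, 0.595]
ft_force: [0.6, -0.5, 0.6]
opening: 0.71
grip_force: 0.0
```

>>> step_arm([
  [[0, 0, 0, 0, -1], [0, 0, 0, 0, -1], [0, 0, 0, 0, -1], [0, 0, 0, 0, -1], [0, 0, 0, 0, -1]],
])

```text
t: 42.8
eef_pos: [565.3, 225.1, 72.9]
tcp_rot: [3.141, -0.0, 0.595]
ft_force: [1.8, -2.6, 1.5]
opening: 0.435
grip_force: 30.0
```

>>> step_arm([
  [[0, 0, 0, 6, -1], [0, 0, 0, 12, -1], [0, 0, 0, 18, -1], [0, 0, 0, 24, -1], [0, 0, 0, 30, -1], [0, 0, -1, 36, -1], [0, 0, -3, 42, -1], [0, 0, -5, 43, -1]],
])

```text
t: 43.47
eef_pos: [565.1, 226.8, 78.3]
tcp_rot: [-3.139, -0.001, -0.162]
ft_force: [-2.2, 7.6, 3.7]
opening: 0.436
grip_force: 30.0
```

>>> step_arm([
  [[0, 0, -2, 0, -1], [0, 0, -2, 0, 0.6], [0, 0, -2, 0, 0.6], [0, 0, -2, 0, 0.6], [0, 0, -2, 0, 0.6], [0, 0, -2, 0, 0.6], [0, 0, -40, 0, 0.6], [0, 0, -60, 0, 0.6]],
])

```text
t: 44.13
eef_pos: [565.2, 225.3, 139.2]
tcp_rot: [3.142, 0.0, -0.156]
ft_force: [0.6, 0.6, 0.2]
opening: 0.797
grip_force: 0.0
```

```bash
python3 - <<'E'
from h import *
st();b=env.read_camera("scene")
for i in(cv2.imread("pics/raw_scene0.png"),cv2.imread("pics/raw_s9.png"),b):
    h=cv2.cvtColor(i,cv2.COLOR_BGR2HSV);m=(((h[...,0]<8)|(h[...,0]>172))&(h[...,1]>150)).astype(np.uint8);m[:,:215]=0;m[:,255:]=0;m[:200]=0;m[240:]=0
    ys,xs=m.nonzero();print(ys.mean(),xs.mean(),ys.min(),ys.max(),len(ys))
E
```

```text
44.13 [565.2 225.3 139.2] yaw -0.156 F [0.6 0.6 0.2] op 75.7 gf 0.0 q6 2.0
219.74725274725276 234.26373626373626 216 224 91
221.8019801980198 234.45544554455446 218 226 101
219.75 234.375 216 224 96
```

The button has sprung back up (219.75 px, same as at the start). Next is the lever.

```bash
python3 - <<'E'
from h import *
s=cv2.imread("pics/raw_scene0.png");t=env.read_camera("top");cv2.imwrite("pics/raw_t10.png",t)
u,v=map(int,proj("scene",[529,-297,158]));print(u,v)
a=cv2.resize(s[v-20:v+30,u-25:u+25],(400,400),interpolation=cv2.INTER_CUBIC)
b=cv2.resize(t[155:205,380:430],(400,400),interpolation=cv2.INTER_CUBIC)
cv2.imwrite("pics/b10.png",np.hstack([a,b]))
print(onz("top",405.1,180.5,167),onz("top",406.4,181.9,193))
E
```

```text
361 167
[ 526.22702365 -296.24909565  167.        ] [ 514.80468261 -294.15339118  193.        ]
```

View pics/b10.png

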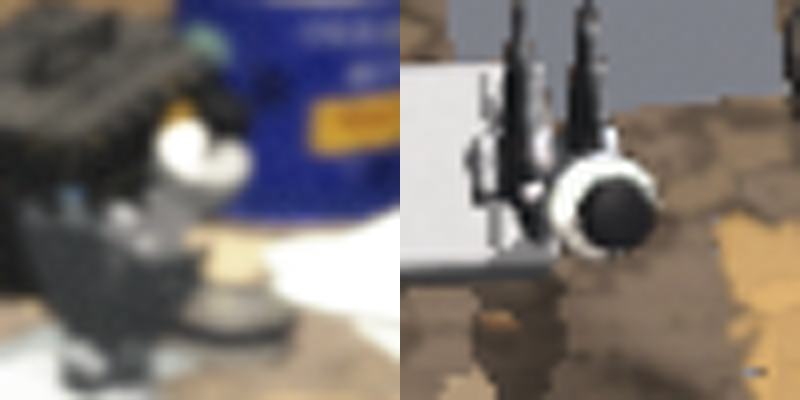

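>>> step_arm([
  [[0, 0, -40, 0, 0.4], [0, 5, -80, 0, 0.4], [3, 40, -100, 0, 0.4], [7, 80, -110, 0, 0.4], [10, 120, -110, 0, 0.4], [14, 160, -110, 0, 0.4], [17, 200, -110, 0, 0.4], [21, 240, -110, 0, 0.4]],
])

```text
t: 44.9
eef_pos: [547.7, -16.8, 247.0]
tcp_rot: [-3.142, 0.001, -0.156]
ft_force: [0.5, 0.4, -0.0]
opening: 0.701
grip_force: 0.0
```

>>> step_arm([
  [[4, 40, 0, -3, 0.4], [7, 80, 0, -6, 0.4], [11, 120, 0, -10, 0.4], [14, 160, 0, -10, 0.4], [18, 200, 0, -10, 0.4], [21, 240, 0, -10, 0.4], [24, 278, 0, -10, 0.4], [24, 278, 0, -10, 0.4]],
])

```text
t: 45.57
eef_pos: [528.0, -299.1, 246.1]
tcp_rot: [3.141, 0.001, 0.014]
ft_force: [-0.2, 0.4, -0.2]
opening: 0.698
grip_force: 0.0
```

```bash
python3 - <<'E'
from h import *
env.read_camera("scene");st();rel(529.5,-296.3,215,0.018)
E
```

```text
45.62 [ 528.1 -296.4  246.1] yaw 0.015 F [ 0.   0.4 -0. ] op 66.6 gf 0.0 q6 0.94
rel [ 1.4 -0.1 31.1] turn -0.2
```

>>> step_arm([
  [[1.5, 0, 30, 0, 0.4], [1.5, 0, 60, 0, 0.4], [1.5, 0, 80, 0, 0.4], [1.5, 0, 92, 0, 0.4], [1.5, 0, 97, 0, 0.4], [1.5, 0, 97, 0, -1], [1.5, 0, 97, 0, -1], [1.5, 0, 97, 0, -1]],
])

```text
t: 46.28
eef_pos: [531.0, -293.2, 151.6]
tcp_rot: [3.141, -0.001, 0.019]
ft_force: [0.7, -0.4, -0.1]
opening: 0.543
grip_force: 0.0
```

>>> step_arm([
  [[0, 0, 0, 0, -1], [0, 0, 0, 0, -1], [0, 0, 0, 0, -1], [0, 0, 0, 0, -1]],
])

```text
t: 46.62
eef_pos: [531.0, -295.0, 151.7]
tcp_rot: [3.138, -0.002, 0.019]
ft_force: [-0.8, -9.3, 0.7]
opening: 0.412
grip_force: 30.0
```

>>> step_arm([
  [[-0.8, 1, -2, 0, -1], [-1.6, 2, -4, 0, -1], [-2.4, 2, -6, 0, -1], [-3.2, 2, -8, 0, -1], [-4, 2, -9.8, 0, -1], [-4.5, 2, -11, 0, -1], [-4.5, 2, -11, 0, -1]],
])

```text
t: 47.2
eef_pos: [526.2, -295.4, 162.0]
tcp_rot: [3.141, -0.001, 0.019]
ft_force: [2.7, -0.1, -3.5]
opening: 0.414
grip_force: 30.0
```

>>> step_arm([
  [[6.4, 0, -2.5, 0, -1], [12.9, 0, -4.7, 0, -1], [19.5, 0, -6.5, 0, -1], [26.2, 0, -8.1, 0, -1], [32.9, 0, -9.2, 0, -1], [39.7, 0, -10.1, 0, -1], [46.5, 0, -10.6, 0, -1], [53.4, 0, -10.8, 0, -1]],
])

```text
t: 47.87
eef_pos: [578.2, -294.4, 171.5]
tcp_rot: [-3.14, 0.005, 0.019]
ft_force: [-6.4, -3.3, -4.8]
opening: 0.412
grip_force: 30.0
```

Past the gate, with about 6 N of resistance. Continuing to the end.

>>> step_arm([
  [[6.9, 0, 0.1, 0, -1], [13.7, 0, 0.7, 0, -1], [20.5, 0, 1.5, 0, -1], [27.2, 0, 2.7, 0, -1], [33.9, 0, 4.3, 0, -1], [40.5, 0, 6.1, 0, -1], [47, 0, 8.3, 0, -1], [53.4, 0, 10.8, 0, -1]],
])

```text
t: 48.53
eef_pos: [631.7, -293.4, 160.8]
tcp_rot: [-3.141, 0.005, 0.019]
ft_force: [-5.4, -3.1, -3.2]
opening: 0.404
grip_force: 30.0
```

>>> step_arm([
  [[1.2, 0, 0.5, 0, -1], [2.5, 0, 1.1, 0, -1], [2.5, 0, 1.1, 0, -1]],
])

```text
t: 48.78
eef_pos: [635.2, -293.4, 160.2]
tcp_rot: [-3.142, 0.001, 0.019]
ft_force: [1.2, -1.9, -5.1]
opening: 0.388
grip_force: 29.6
```

>>> step_arm([
  [[1.5, 0, 0.7, 0, -1], [3, 0, 1.4, 0, -1], [4, 0, 1.8, 0, -1], [4, 0, 1.8, 0, -1]],
])

```text
t: 49.12
eef_pos: [639.3, -293.3, 158.7]
tcp_rot: [-3.142, 0.0, 0.019]
ft_force: [-4.8, -2.1, -2.1]
opening: 0.39
grip_force: 29.2
```

>>> step_arm([
  [[0, 0, 0, 0, 0.4], [0, 0, 0, 0, 0.4], [0, 0, 0, 0, 0.4], [0, 0, 0, 0, 0.4], [0, 0, -40, 0, 0.4], [0, 0, -80, 0, 0.4], [-40, 0, -100, 0, 0.4], [-80, 0, -100, 0, 0.4]],
])

```text
t: 49.78
eef_pos: [562.1, -295.1, 262.9]
tcp_rot: [3.138, -0.007, 0.021]
ft_force: [0.1, -1.0, -0.3]
opening: 0.696
grip_force: 0.0
```

>>> step_arm([
  [[-40, 20, 0, 0, -1], [-80, 60, 0, 0, -1], [-120, 100, 0, 0, -1], [-130, 140, 0, 0, -1], [-130, 140, 0, 0, -1]],
])

```text
t: 50.2
eef_pos: [431.3, -439.4, 259.6]
tcp_rot: [3.14, -0.001, 0.018]
ft_force: [-0.1, 0.8, 0.6]
opening: 0.403
grip_force: 0.0
```

```bash
python3 - <<'E'
from h import *
st();t=env.read_camera("top");s=env.read_camera("scene")
a=cv2.resize(t[120:210,225:425],(800,360),interpolation=cv2.INTER_CUBIC)
for r,n in((126,"down"),(137,"up")):
  for f in(.34,.4):
    q=[578.6+(r+10)*np.sin(f),-294.5,42+(r+10)*np.cos(f)];print(n,f,"top-face",proj("top",q),proj("scene",q))
u,v=map(int,proj("scene",[628,-295,158]));print(u,v)
b=cv2.resize(s[v-20:v+30,u-25:u+25],(235,235),interpolation=cv2.INTER_CUBIC)
c=cv2.resize(t[130:170,380:420],(235,235),interpolation=cv2.INTER_CUBIC)
w=np.zeros((235,330,3),np.uint8);w[:]=cv2.resize(s[165:235,220:320],(330,235))
cv2.imwrite("pics/b11.png",np.vstack([a,np.hstack([b,c,w])]))
E
```

```text
50.2 [ 431.3 -439.4  259.6] yaw 0.018 F [-0.1  0.8  0.6] op 38.3 gf 0.0 q6 0.65
down 0.34 top-face [402.51878439 149.07618004] [342.67383656 158.46265049]
down 0.4 top-face [402.16520302 147.02857089] [341.24569942 158.70628545]
up 0.34 top-face [403.0945682  146.74816744] [342.14349032 155.67151767]
up 0.4 top-face [402.70762946 144.52856135] [340.60109059 155.94695952]
341 161
```

View pics/b11.png

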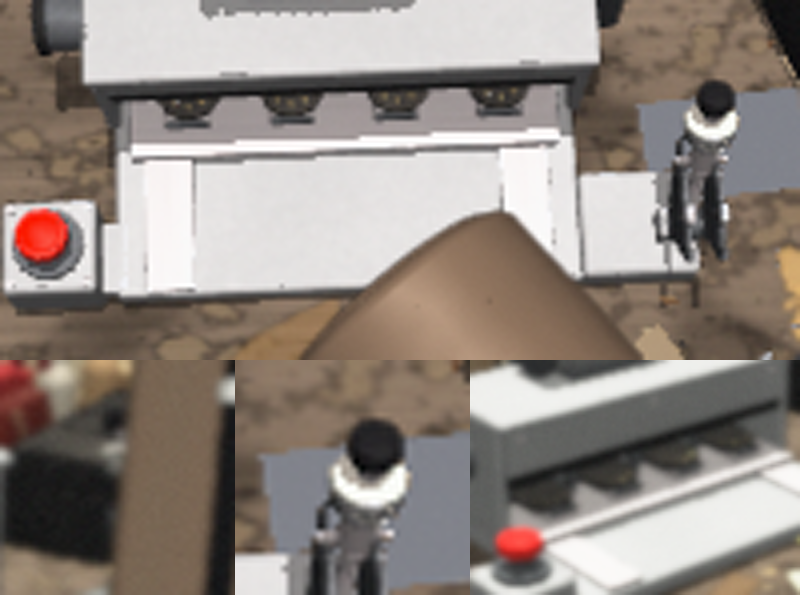

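The top view shows the table in, four heels under the hood edge and the button up, with the lever leaning away. I'll put numbers on the travel.

```bash
python3 - <<'E'
from h import *
t0=cv2.imread("pics/raw_top0.png");t=env.read_camera("top")
g0,g=[cv2.cvtColor(i,cv2.COLOR_BGR2GRAY).astype(int) for i in(t0,t)]
for c in (272,290,311,325): print(c,"now",list(zip(range(140,164),g[140:164,c])));
print("before 311",list(zip(range(176,196),g0[176:196,311])),"272",list(zip(range(178,196),g0[178:196,272])))
E
```

```text
272 now [(140, np.int64(91)), (141, np.int64(65)), (142, np.int64(64)), (143, np.int64(34)), (144, np.int64(26)), (145, np.int64(51)), (146, np.int64(85)), (147, np.int64(71)), (148, np.int64(55)), (149, np.int64(38)), (150, np.int64(72)), (151, np.int64(66)), (152, np.int64(142)), (153, np.int64(152)), (154, np.int64(156)), (155, np.int64(154)), (156, np.int64(241)), (157, np.int64(246)), (158, np.int64(244)), (159, np.int64(126)), (160, np.int64(231)), (161, np.int64(240)), (162, np.int64(240)), (163, np.int64(241))]
290 now [(140, np.int64(69)), (141, np.int64(62)), (142, np.int64(47)), (143, np.int64(21)), (144, np.int64(88)), (145, np.int64(136)), (146, np.int64(144)), (147, np.int64(152)), (148, np.int64(153)), (149, np.int64(153)), (150, np.int64(155)), (151, np.int64(151)), (152, np.int64(152)), (153, np.int64(156)), (154, np.int64(155)), (155, np.int64(242)), (156, np.int64(245)), (157, np.int64(248)), (158, np.int64(123)), (159, np.int64(128)), (160, np.int64(216)), (161, np.int64(222)), (162, np.int64(222)), (163, np.int64(222))]
311 now [(140, np.int64(62)), (141, np.int6
[... 1163 characters left out ...]
182, np.int64(244)), (183, np.int64(244)), (184, np.int64(245)), (185, np.int64(245)), (186, np.int64(245)), (187, np.int64(245)), (188, np.int64(245)), (189, np.int64(245)), (190, np.int64(124)), (191, np.int64(112)), (192, np.int64(74)), (193, np.int64(63)), (194, np.int64(72)), (195, np.int64(116))] 272 [(178, np.int64(244)), (179, np.int64(243)), (180, np.int64(244)), (181, np.int64(243)), (182, np.int64(219)), (183, np.int64(138)), (184, np.int64(82)), (185, np.int64(138)), (186, np.int64(238)), (187, np.int64(243)), (188, np.int64(243)), (189, np.int64(243)), (190, np.int64(244)), (191, np.int64(177)), (192, np.int64(82)), (193, np.int64(141)), (194, np.int64(78)), (195, np.int64(56))]
```

```bash
python3 - <<'E'
from h import *
for c,a,b,z in((311,189.5,156.6,44),(272,191.1,158.5,44),(272,185.4,151.5,47)):print(onz("top",c,b,z)[0]-onz("top",c,a,z)[0])
print("knob",onz("top",403.8,144.4,190),"expected x at .40:",578.6+162*np.sin(.4))
E
```

```text
112.55365860227414
111.35748957605176
116.3167356255102
knob [ 631.58802047 -295.0679396   190.        ] expected x at .40: 641.6857714540014
```

The travel estimate (112–116 mm) is marginal, so I'll push the knob on to its end stop with shut fingers.

>>> step_arm([
  [[35, -32, 0, 0, -1], [70, -64, 0, 0, -1], [105, -96, 0, 0, -1], [140, -128, 0, 0, -1], [154, -142, 0, 0, -1], [154, -142, 40, 0, -1], [154, -142, 75, 0, -1], [154, -142, 80, 0, -1]],
])

```text
t: 51.02
eef_pos: [583.4, -288.8, 173.3]
tcp_rot: [-3.137, 0.007, 0.022]
ft_force: [-0.1, 0.4, 0.3]
opening: 0.005
grip_force: 0.0
```

```bash
python3 - <<'E'
from h import *
env.read_camera("scene");st();rel(613,-295,179,0.018)
E
```

```text
51.07 [ 583.7 -289.9  175.4] yaw 0.021 F [-0.4  0.3 -0.2] op 0.4 gf 0.0 q6 0.99
rel [29.2  5.7 -3.6] turn 0.1
```

>>> step_arm([
  [[5, 5, -4, 0, -1], [10, 5, -4, 0, -1], [15, 5, -4, 0, -1], [18, 5, -4, 0, -1], [21, 5, -4, 0, -1], [24, 5, -4, 0, -1], [27, 5, -4, 0, -1], [27, 5, -4, 0, -1]],
])

```text
t: 51.73
eef_pos: [611.8, -296.8, 182.6]
tcp_rot: [-3.141, 0.0, 0.019]
ft_force: [0.0, 0.1, -0.7]
opening: 0.003
grip_force: 0.4
```

>>> step_arm([
  [[1, 0, 0, 0, -1], [2, 0, 0, 0, -1], [3, 0, 0, 0, -1], [3, 0, 0, 0, -1]],
])

```text
t: 52.07
eef_pos: [613.4, -296.7, 182.4]
tcp_rot: [-3.141, 0.003, 0.019]
ft_force: [-7.7, -1.0, 1.4]
opening: 0.005
grip_force: 3.9
```

>>> step_arm([
  [[1, 0, 0, 0, -1], [2, 0, 0, 0, -1], [2, 0, 0, 0, -1]],
])

```text
t: 52.32
eef_pos: [613.9, -296.7, 182.2]
tcp_rot: [-3.14, 0.006, 0.019]
ft_force: [-16.0, -1.0, 3.5]
opening: 0.005
grip_force: 8.0
```

>>> step_arm([
  [[1, 0, 0, 0, -1], [2, 0, 0, 0, -1], [2, 0, 0, 0, -1]],
])

```text
t: 52.57
eef_pos: [614.3, -296.7, 182.2]
tcp_rot: [-3.139, 0.01, 0.019]
ft_force: [-25.4, -2.1, 7.0]
opening: 0.008
grip_force: 12.4
```

The lever is hard against its stop: 25 N with no movement. I'll back off, check that the collar is down and hand in.

>>> step_arm([
  [[-10, 0, 0, 0, -1], [-40, 0, -20, 0, -1], [-80, 0, -60, 0, -1], [-120, 0, -80, 0, -1], [-160, 30, -80, 0, -1], [-160, 70, -80, 0, -1], [-160, 100, -80, 0, -1], [-160, 100, -80, 0, -1]],
])

```text
t: 53.23
eef_pos: [459.3, -405.3, 263.4]
tcp_rot: [3.139, -0.002, 0.015]
ft_force: [0.1, 0.9, -0.6]
opening: 0.008
grip_force: 0.0
```

```bash
python3 - <<'E'
from h import *
st();t=env.read_camera("top");h=cv2.cvtColor(t,cv2.COLOR_BGR2HSV)[130:170,390:415]
w=(h[...,2]>190)&(h[...,1]<50);k=(h[...,2]<60)
n,l,s,c=cv2.connectedComponentsWithStats(w.astype(np.uint8));print([(r.tolist(),(q+[390,130]).round(1).tolist()) for r,q in zip(s,c) if r[4]>15])
n,l,s,c=cv2.connectedComponentsWithStats(k.astype(np.uint8));print([(r.tolist(),(q+[390,130]).round(1).tolist()) for r,q in zip(s,c) if r[4]>15])
for r in(116,136,147,127,166):
  q=[578.6+r*np.sin(.4),-295,42+r*np.cos(.4)];print(r,proj("top",q).round(1))
g=cv2.cvtColor(t,cv2.COLOR_BGR2GRAY)[:,311].astype(int);print(g[150:162])
E
```

```text
53.23 [ 459.3 -405.3  263.4] yaw 0.015 F [ 0.1  0.9 -0.6] op 0.8 gf 0.0 q6 0.73
[([0, 0, 25, 40, 947], [402.0, 149.5]), ([6, 16, 13, 7, 51], [402.5, 149.2])]
[([0, 0, 25, 40, 896], [402.1, 149.3]), ([9, 8, 9, 9, 63], [402.8, 142.2]), ([2, 31, 3, 9, 18], [393.4, 165.4]), ([11, 32, 3, 8, 21], [402.0, 165.9])]
116 [401.4 151.5]
136 [402.3 147. ]
147 [402.9 144.5]
127 [401.9 149. ]
166 [403.8 140.1]
[159 158 158 158 165  94 129 219 224 224 224 224]
```

```bash
python3 -c "
from cell import env
print(env.job_done())"
```

```text
the job is handed in; nothing more can be done
None
```

I handed the job in at 53 s of the 210 s allowed: all four heels are seated, the stop button is up again, the lever is against its far stop with the table in, and the collar is down; the judge gave no verdict back.

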